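# Close a casting mould in the ratchet clamp

### The arm

A 6-joint arm with a two-finger parallel gripper is mounted at the origin on the work surface. World frame = base frame: x ahead of the robot, y to its left, z up, the work surface at z = 0. Lengths are in m, angles in rad, forces in N, time in s.
With the tool pointing down it reaches from about 0.35 to 0.875 m from the base axis. Payload 4.2 kg.
Tool frame: the origin (TCP) lies at the very end of the fingers, on their centre line; the grasp point (between the pads) lies ctrl.tcp_to_grasp behind it (ctrl.tcp_to_grasp is the distance from the TCP to the grasp point, in m); z points along the fingers, y is the direction in which the jaws open and shut (so a half turn about z gives the same grasp; the last joint's range is limited). The gripper opens to 85 mm and grips with 20 to 120 N. Pads are 22 mm wide; open, the fingers measure 114 mm over their backs; the gripper's body (76 mm by 85 mm) begins 54 mm behind the grasp point. The pads swing forward as they close: fully open they stand 13 mm farther back than shut.
Start: joints at [1.533, 0.385, 0.008, 0, -1.194, -0.259], TCP at [0.183, 0.598, 0.231] pointing down, gripper open.
Joint ranges: [-3.14, 3.14], [-1.21, 2.06], [-1.07, 1.41], [-3.16, 2.05], [-2.99, -0.16], [-3.1, 3.1]. Speed limits (rad/s): [2.79, 2.79, 3.14, 3.14, 3.14, 3.14].

### API

Orientations are given as a unit quaternion [w, x, y, z].
In Python, from station import ctrl, viewer gives the robot as it stands.
- The arm moves only by the tool servo_tool, never from a script. Its argument "increments" is a list of rows, each an object of numbers: "ax", "ay", "az": the turn, a rotation vector about the tool's x, y, z normalised to -1 to 1, where 1 is 0.1 rad; "dx", "dy", "dz": the shift along the tool's x, y, z normalised to -1 to 1, where 1 is 10 cm; "fingers": the opening, from 0 (shut) to 1 (fully open). A call has exactly 10 rows; each row shifts and turns the commanded pose from where the row before left it, along the tool's axes as they then stand; what a row does not reach is not made up. A row lasts 1/12 s, in which the tool goes at most 41.7 mm and 7.16 degrees, less where a joint would pass 70% of its speed; a pose out of reach is approached as far as the arm can. A call with a number of a shift or a turn outside -1 to 1 is refused whole. A call with a gripper value outside its range is refused whole. The fingers move at their own pace and stop on an object; the grip force is fixed at half the most. Time passes only in rows, so rows that do not move let the fingers close, or fill a call up. It gives the time, the measured TCP pose, the force and the opening at its end, in the units of the state.
- ctrl.get_obs(): the state, without advancing time (a new reading comes with each control period).
- viewer.snapshot(name): name is "scene" or "top"; returns a dict with "image" (384x512x3 uint8, red, green, blue), "K" (3x3 intrinsics, pixels), "distortion" ([k1, k2, p1, p2, k3] as OpenCV has them; the pictures are not rectified), "R" (3x3) and "t" (3): a world point X has camera coordinates R X + t. Camera axes: x right, y down, z forward; pixel columns grow to the right and rows downward; lengths in m; the calibration is good to about 2 mm. A picture is of the moment at which its call begins. There is no depth.
- ctrl.close_job(): hands the job in, once; it reports no verdict.
Trained networks look in the newest picture that a camera, given by its name, has taken for a name from the list of things; names that differ only in an ending like _2 or _b are one class to them, and where a whole thing is asked for, a point or a joint stands for the part that bears it (a point fixed in the world has none). Each returns a list of dicts, best first, with "confidence" (0 to 1); they miss things now and then, are a little off and sometimes report something else, mostly with a low value. They report only what shows in the picture. A call takes as long as a camera call. They do not tell look-alikes from the thing itself.
- viewer.regions_of(camera, query): "pixels" (384x512 bool, what is visible of it) and "rect" ([left, top, right, bottom] in pixels, round what is visible of it).
The state is a dict: "t": time; "joints": joint angles; "qvel": joint speeds; "joint_efforts": joint torques, N m; "tool_pos": TCP position; "tool_rot": TCP orientation; "wrist_force": force on the tool from outside, world axes, zero at the start; "torque": the same for the moment, N m; "finger_gap": finger opening in m.
Only numpy, scipy, OpenCV 4.12 (cv2) and the standard library are available. Lean on these libraries where they do the work, as an engineer would, in place of code of your own. Each camera call takes 0.05 s, during which the arm holds its last target.

### The job

Get the plaster mould ready for casting: stand the loose half upright on the clamp bed between the sprung pad and the other half, with its casting face towards that half, setting it down without dropping it. Then swing the ratchet lever back and forth until the pad has pushed the two halves tightly shut and its springs are clearly squeezed by several millimetres but not bottomed out; swing the lever back to its rest, then slide the locking bolt fully in between the wheel's teeth and let go. Leave the pots, jar and brush alone.

Things in the scene. Friction and masses are not known exactly. Their poses are not given: they have to be found in the camera images.
- clamp: Grey bench clamp, fixed. Origin: on the bench under the bed; own +y is the clamping direction (pad to fixed half), z up. Bed: top 15 mm above the bench, 150 mm wide (x), y -80 to 180 mm. Two dark rails at x +-61 mm (12 mm wide, tops 30 mm high, y -35 to 180) leave 110 mm clear. Behind the pad a jaw (top 82 mm high) travels with the wheel.
- lever_pivot (a point): Point on the upright axis of lever and wheel, 92 mm above the bench, at the height of grip_mid.
- wheel (a joint): Steel ratchet wheel, 84 mm across, 12 saw teeth, 35 to 47 mm above the bench, upright axis at clamp x 0, y -165 mm. Radians, 0 at the start, growing counter-clockwise from above; one notch is 0.524 and drives the pad 12 mm towards the fixed half. A spring pawl on the frame keeps it from turning back.
- lever (a joint): Ratchet lever: flat grey arm (top 58 mm high), grip 130 mm from the axis. Radians: 0 at rest (arm towards -160 degrees in the clamp frame), stop at 1.25, counter-clockwise from above. The forward (growing) stroke takes the wheel along after about 0.07 rad play, the return leaves it. From 0 to past 1.15 and back: two notches. Under 6 N at the grip. Stays where left; may start anywhere.
- grip_mid (a point): Middle of the upright black grip on the lever's end, a freely revolving round sleeve 24 mm thick from 65 to 123 mm above the bench (this point: 92 mm). Can be held from above without turning the gripper along, or pushed.
- pad_face (a point): Centre of the front of the sprung wooden pressure pad (80 mm wide, 50 mm high, 12 mm thick), 60 mm above the bench. It looks to clamp +y and moves that way 12 mm a notch. At the start it stands at clamp y -30 mm, 105 to 125 mm from the fixed half's face.
- pad (a joint): How far the pad is pushed back on its springs, m: 0 free, 0.036 bottomed. 7.5 N at 0, plus 0.5 N per mm: sliding the loose half along the bed hardly moves it, squeezing the closed mould does. When the lever returns, the wheel may spring back by up to 3 mm of this.
- fixed_half: Fixed plaster mould half with a grey bracket behind it, standing on the bed, 100 mm wide (x), 45 mm thick (y), 90 mm high. Origin: centre of its underside (15 mm above the bench); axes as the clamp's. Its casting face looks to -y, towards the pad.
- fixed_face (a point): Centre of the fixed half's casting face, 60 mm above the bench.
- loose_half: Loose plaster mould half, 100 x 45 x 90 mm (x, y, z), about 0.5 kg, standing upright on the bench at the start. Origin: centre of its underside; the casting face (dark handle-shaped hollow, half pour gate beside it in the top) is its +y side. Hold it across its 45 mm thickness.
- loose_face (a point): Centre of the loose half's casting face, 45 mm above its underside.
- bolt (a joint): Locking bolt, m: 0 drawn, 0.018 fully in between two teeth. Slides horizontally straight towards the wheel axis (direction 133.7 degrees in the clamp frame) against about 3 N of friction and stays where it is left. It only enters when the wheel rests on its pawl, as it does when the lever is back and the mould is squeezed.
- bolt_knob (a point): Middle of the bolt's upright round steel knob, 16 mm thick, from 46 to 94 mm above the bench (this point 84 mm). With the bolt drawn it stands 80 mm from the wheel axis, in the direction -46.3 degrees in the clamp frame.
- mug: Bystander: bisque mug, 76 mm wide, 85 mm high. Origin: centre of its underside.
- bowl: Bystander: bisque bowl, 120 mm wide, 50 mm high. Origin: centre of its underside.
- jar: Bystander: glass jar with white cap, 66 mm wide, 95 mm high. Origin: centre of its underside.
- brush: Bystander: brush lying on the bench. Origin: at its underside near the middle; lies along its own x.
Mind the look-alikes: they are no part of the job. Leave any blue or purple look-alike of the loose_half alone.

How it is judged:
On the way, in this order (a step that is already met when the one before it is completed fails the run):
1. the loose half stands on the bed between pad and fixed half, casting face towards the fixed half, let go (height (world z) of loose_half between 0.012 and 0.018 m and angle between loose_half's own z axis and vertical below 0.05 rad and x of loose_face in the frame of clamp between -0.01 and 0.01 m and y of loose_face in the frame of fixed_face between -0.09 and 0.002 m and y of fixed_half in the frame of loose_half above 0.04 m and contact force between the fingers and loose_half below 0.1 N), for 0.2 s.
2. pumped until the pad squeezes the closed halves (springs in by more than 4 mm), the lever on its way (past 0.3 rad) (value of joint pad above 0.004 m and distance between loose_face and fixed_face below 0.009 m and value of joint lever above 0.3 rad), for 0.1 s.
3. the lever is back at its rest, the mould still squeezed (value of joint lever below 0.2 rad and value of joint pad above 0.004 m), for 0.1 s.
4. the locking bolt is fully in (value of joint bolt above 0.015 m), for 0.1 s.
At the end, for the whole second after the job is handed in: Loose half upright (0.05 rad) on the bed, its casting face shut on the fixed half's (centres within 9 mm, parallel within 0.05 rad), pad springs in by more than 4 mm, lever below 0.2 rad, bolt in by more than 15 of 18 mm, all released and at rest (all of step 3 and distance between loose_face and fixed_face below 0.009 m and angle between the y axis of loose_half and the y axis of fixed_half, either way round below 0.05 rad and angle between loose_half's own z axis and vertical below 0.05 rad and height (world z) of loose_half below 0.018 m and value of joint bolt above 0.015 m and linear speed of loose_half below 0.01 m/s); the robot touches nothing.
It fails at once if the pad's springs are bottomed out (in by more than 34 mm) (value of joint pad above 0.034 m).
It fails at once if the loose half is tipped over (angle between loose_half's own z axis and vertical above 0.6 rad).
It fails at once if the loose half is dropped (falls faster than 0.5 m/s out of the fingers) (linear speed of loose_half above 0.5 m/s and contact force between the fingers and loose_half below 0.1 N).
It fails at once if the mug, bowl, jar or brush is moved by more than 30 mm (distance of any of mug, bowl, jar, brush from where it was at the start of the episode above 0.03 m).
It also fails if it takes over 72 s, if anything falls off the work surface, if the arm or the gripper's body presses on something with over 40 N, if the wrist force passes 120 N, or if a joint passes its speed limit or range.

## Working session

There is one attempt and no reset: what is moved stays moved. The work goes in short steps, Python scripts to look and compute and a tool call to move; the robot and the scene stay as the last step left them, time stands still between calls to the robot, and variables do not carry over. Pictures are saved under pics/ and viewed, and the job is handed in when it is done.

Besides the shell and the picture viewer there is one more tool, called after "Request:" as name(argument=value, ...) on one line, values as JSON. servo_tool: Moves the arm, as the interface text tells. Scaled input: -1 to 1 covers 10 cm each way for a shift and 0.1 rad each way for a turn. Its arguments: {"type":"object","properties":{"increments":{"type":"array"}},"required":["increments"]}

```bash
ls; mkdir -p pics; python3 - <<'E'
from station import ctrl, viewer
import cv2
print(ctrl.get_obs()); print(ctrl.tcp_to_grasp)
for n in("scene","top"):
    s=viewer.snapshot(n); cv2.imwrite(f"pics/{n}0.png",cv2.resize(s["image"][:,:,::-1],(800,600),interpolation=cv2.INTER_CUBIC))
    print(n,s["K"],s["distortion"],s["R"],s["t"])
    import numpy as np
    for q in["clamp","wheel","lever","grip_mid","pad_face","fixed_half","loose_half","bolt_knob","mug","bowl","jar","brush"]:
        print(q,[(round(r["confidence"],2),[int(v) for v in r["rect"]]) for r in viewer.regions_of(n,q)])
E
```

```text
pics
{'t': 0.0, 'joints': array([ 1.53263399e+00,  3.85577183e-01,  6.61594114e-03, -4.72337412e-04,
       -1.19398281e+00, -2.58581739e-01]), 'qvel': array([ 2.72538997e-04, -4.67821321e-05,  2.64091033e-04, -6.68556281e-04,
       -1.89153813e-04,  8.28724821e-04]), 'joint_efforts': array([-9.24878404e-04, -3.92292023e+01,  1.88399345e+01,  4.18623984e+00,
       -4.69921360e-03, -1.76374542e-06]), 'tool_pos': array([0.18258451, 0.59712987, 0.23020921]), 'tool_rot': array([ 1.09149179e-03,  9.88999568e-01, -1.47914344e-01, -1.00063565e-04]), 'wrist_force': array([-0.16439791,  0.41330511, -0.60969792]), 'torque': array([-0.05389218,  0.01905109, -0.00351455]), 'finger_gap': 0.08561767023032121}
0.0187
scene [[446.62100501   0.         254.15648225]
 [  0.         446.62100501 199.54771452]
 [  0.           0.           1.        ]] [-0.05200746  0.          0.          0.          0.        ] [[ 0.83782593  0.54588014 -0.00791161]
 [ 0.34436343 -0.53966887 -0.7682261 ]
 [-0.42362902  0.64091527 -0.64012973]] [-0.5420094  -0.08515204  1.35095192]
clamp [(0.95, [132, 194, 297, 335])
[... 1005 characters left out ...]
38]
clamp [(0.62, [208, 156, 424, 236])]
wheel [(0.84, [339, 176, 372, 206]), (0.59, [372, 158, 387, 168]), (0.47, [349, 179, 425, 200])]
lever [(0.57, [349, 184, 425, 201])]
grip_mid [(0.62, [206, 156, 429, 233]), (0.51, [285, 109, 318, 140]), (0.42, [410, 185, 427, 201])]
pad_face [(0.69, [299, 176, 319, 210])]
fixed_half [(0.85, [214, 170, 253, 224])]
loose_half [(0.95, [91, 193, 145, 237]), (0.88, [150, 185, 191, 238]), (0.64, [203, 253, 245, 301])]
bolt_knob [(0.63, [372, 156, 384, 174])]
mug [(0.63, [156, 120, 200, 162])]
bowl [(0.65, [297, 176, 320, 212]), (0.62, [216, 93, 263, 139]), (0.57, [284, 106, 320, 142])]
jar [(0.74, [287, 104, 318, 140])]
brush [(0.75, [270, 234, 290, 318])]
```

View pics/scene0.png

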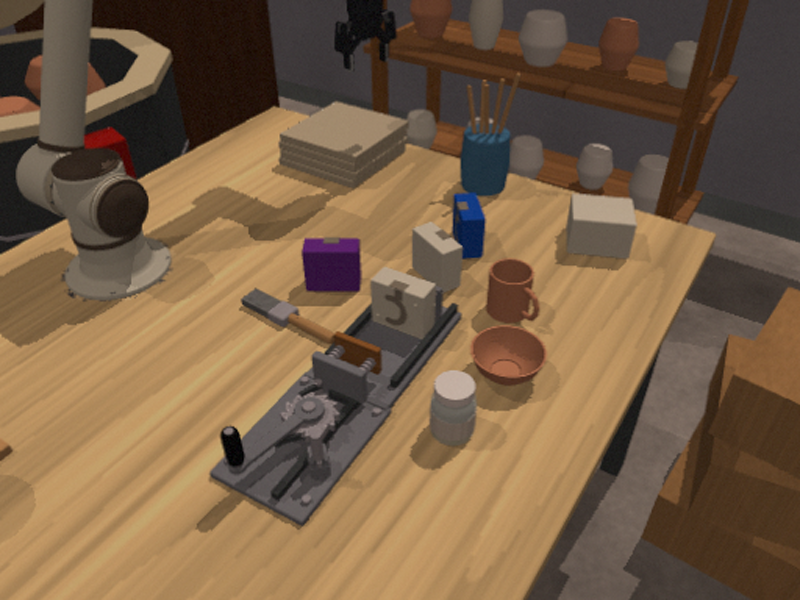

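View pics/top0.png

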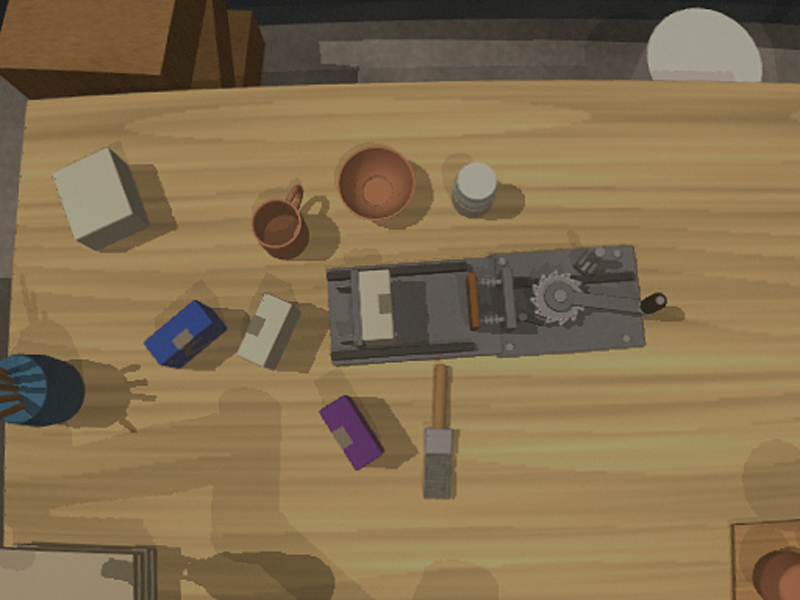

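```bash
cat > h.py <<'E'
import numpy as np, cv2
from station import ctrl, viewer
def ray(s,uv,z):
    p=cv2.undistortPoints(np.array(uv,float).reshape(-1,1,2),s["K"],np.array(s["distortion"])).reshape(-1,2)
    d=np.c_[p,np.ones(len(p))]@s["R"]; c=-s["R"].T@s["t"]
    return c+d*((np.atleast_1d(z)-c[2])/d[:,2])[:,None]
def proj(s,X):
    rv=cv2.Rodrigues(s["R"])[0]
    return cv2.projectPoints(np.array(X,float).reshape(-1,1,3),rv,s["t"],s["K"],np.array(s["distortion"]))[0].reshape(-1,2)
def crop(s,x0,y0,w,h,f,name,pts=None):
    im=cv2.resize(s["image"][y0:y0+h,x0:x0+w,::-1],None,fx=f,fy=f,interpolation=cv2.INTER_CUBIC)
    for k in range(0,w,10): cv2.putText(im,str(x0+k),(k*f,8),0,.3,(0,255,255),1); cv2.line(im,(k*f,10),(k*f,14),(0,255,255),1)
    for k in range(0,h,10): cv2.putText(im,str(y0+k),(0,k*f+4),0,.3,(0,255,255),1)
    if pts is not None:
        for p in pts: cv2.circle(im,tuple(int(round(v)) for v in ((np.array(p)-[x0,y0]+.5)*f)),2,(0,0,255),-1)
    cv2.imwrite("pics/"+name+".png",im)
E
python3 - <<'E'
from h import *
s=viewer.snapshot("top")
crop(s,145,150,130,95,6,"t1"); crop(s,290,150,140,90,5,"t2")
E
```

```text
(no output)
```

View pics/t1.png

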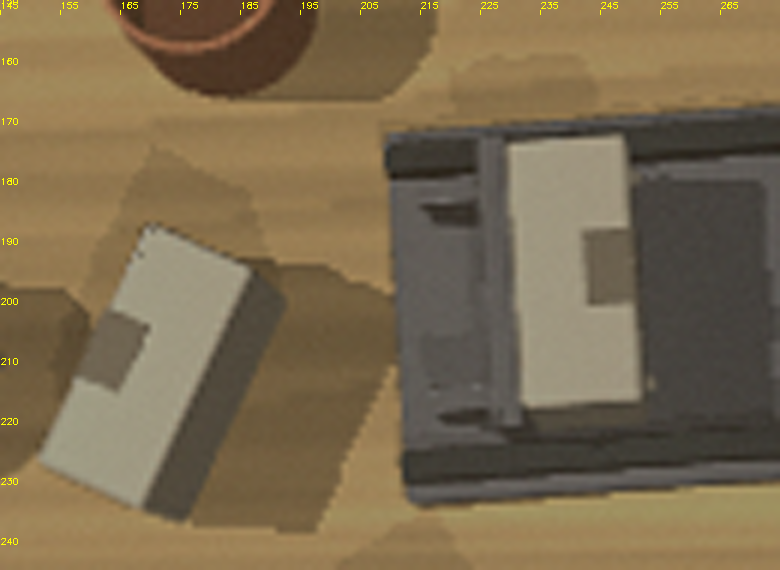

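View pics/t2.png

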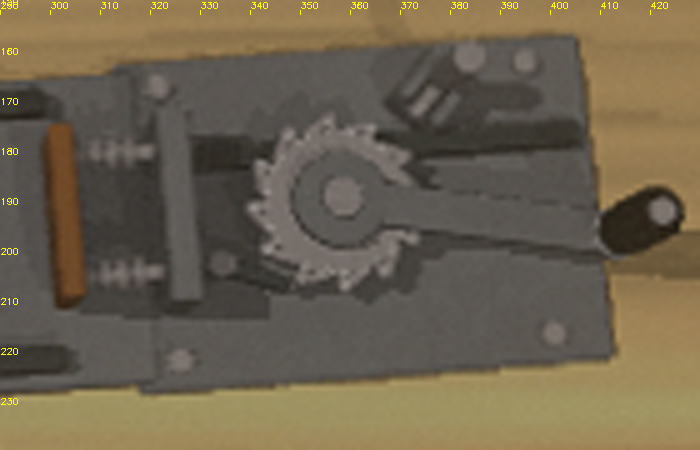

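```bash
python3 - <<'E'
from h import *
np.set_printoptions(precision=4,suppress=True)
s=viewer.snapshot("top")
L=ray(s,[(169.2,186.8),(186.2,194.2),(168.7,234.2),(151.2,225.8)],.09)
F=ray(s,[(228.8,173.5),(248.5,172.2),(251.2,216.2),(231.5,217.2)],.105)
for n,P in(("L",L),("F",F)):
    print(n,P[:,:2],[np.linalg.norm(P[i]-P[(i+1)%4]) for i in range(4)],P.mean(0))
    a=(P[0]+P[1]-P[2]-P[3])[:2]; b=(P[0]+P[3]-P[1]-P[2])[:2]
    print("long dir deg",np.degrees(np.arctan2(a[1],a[0])),"short",np.degrees(np.arctan2(b[1],b[0])))
print("wheel",ray(s,[(358.1,188.5)],.06),"grip top",ray(s,[(421.9,191.5)],.123))
print("knob top", ray(s,[(383.3,161)],.094))
print("padtop",ray(s,[(305.5,174.5),(303.5,174.5),(304.5,210.5)],.085))
print("bedcorner",ray(s,[(213.2,233.7)],.015))
s2=viewer.snapshot("scene"); 
crop(s2,130,185,170,150,4,"s1"); crop(s2,230,130,90,80,8,"s2")
E
```

```text
L [[0.5869 0.305 ]
 [0.5693 0.2663]
 [0.4804 0.3053]
 [0.4997 0.345 ]] [np.float64(0.04247424012472685), np.float64(0.09709826423780915), np.float64(0.044107425212865724), np.float64(0.09598721458816133)] [0.5341 0.3054 0.09  ]
long dir deg -24.170386543472997 short 64.79339430161235
F [[0.6114 0.1693]
 [0.6134 0.1257]
 [0.5157 0.1213]
 [0.5143 0.1643]] [np.float64(0.04363162049150347), np.float64(0.09774376322549903), np.float64(0.043011999354404036), np.float64(0.09717536954551145)] [0.5637 0.1451 0.105 ]
long dir deg 2.7656452574006094 short 92.23780433829828
wheel [[ 0.5792 -0.124   0.06  ]] grip top [[ 0.5601 -0.2519  0.123 ]]
knob top [[ 0.6354 -0.1776  0.094 ]]
padtop [[ 0.6094 -0.0017  0.085 ]
 [ 0.6095  0.0028  0.085 ]
 [ 0.5282  0.0032  0.085 ]]
bedcorner [[0.485 0.214 0.015]]
```

View pics/s1.png

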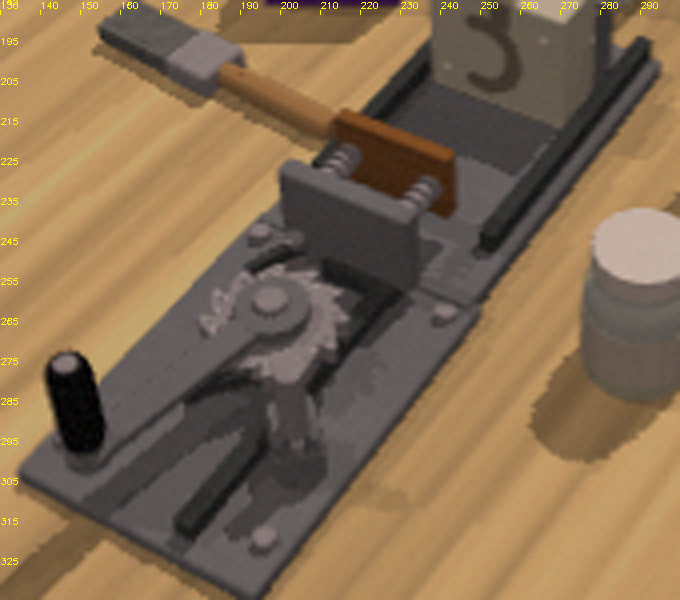

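View pics/s2.png

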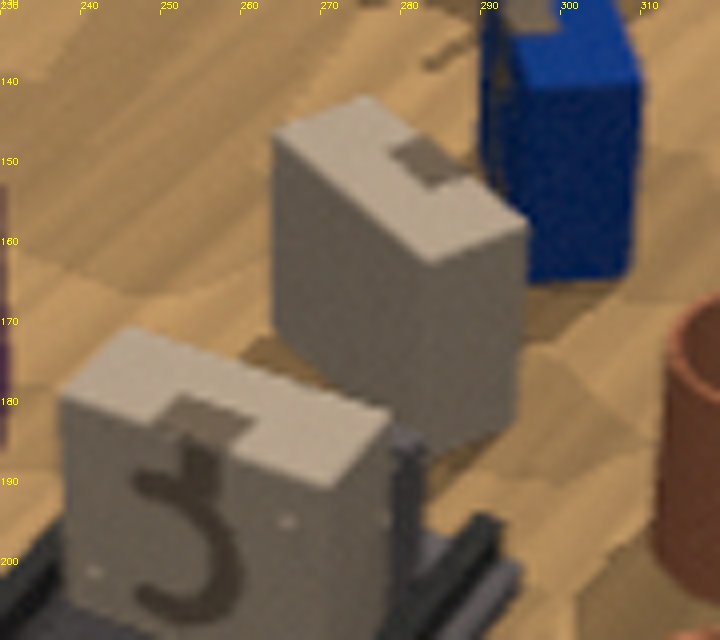

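```bash
python3 - <<'E'
from h import *
from scipy.optimize import least_squares
np.set_printoptions(precision=4,suppress=True)
st=viewer.snapshot("top"); ss=viewer.snapshot("scene")
def T(p,X):
    c,n=np.cos(p[2]),np.sin(p[2]); X=np.array(X,float)
    return np.c_[p[0]+c*X[:,0]-n*X[:,1],p[1]+n*X[:,0]+c*X[:,1],X[:,2]]
sg=[(1,1),(1,-1),(-1,-1),(-1,1)]
box=lambda h,cx=0,cy=0,b=.0008:[(cx+a*(.05-b),cy+c*(.0225-b),h) for a,c in sg]
Lt=[(169.2,186.8),(186.2,194.2),(168.7,234.2),(151.2,225.8)]
Ls=[(295.5,157.2),(283.5,162.2),(263.9,146),(275.5,141.5)]
Ft=[(228.8,173.5),(248.5,172.2),(251.2,216.2),(231.5,217.2)]
Fs=[(278.3,181.2),(270.8,190.5),(237,179.2),(245.5,170.5)]
f=lambda p:np.r_[(proj(st,T(p,box(.09)))-Lt).ravel(),(proj(ss,T(p,box(.09)))-Ls).ravel(),(proj(ss,T(p,[(.05,-.0225,0),(-.05,-.0225,0)]))-[(283.5,186.4),(263.9,170.5)]).ravel()]
r=least_squares(f,[.534,.305,-.43],loss="soft_l1"); print("loose",r.x,np.degrees(r.x[2])); print(f(r.x).reshape(-1,2))
# clamp: x,y,yaw, fixed centre yF
def g(p):
    P=box(.105,0,p[3])
    return np.r_[(proj(st,T(p,P))-Ft).ravel(),(proj(ss,T(p,P))-Fs).ravel(),
     (proj(st,T(p,[(0,-.165,.062),(-.075,.18,.015)]))-[(358.1,188.5),(213.2,233.7)]).ravel(),
     (proj(ss,T(p,[(0,-.165,.062),(.075,.18,.015)]))-[(197.0,259.5),(294.5,201.0)]).ravel()]
r=least_squares(g,[.57,.03,.05,.11],loss="soft_l1"); print("clamp",r.x,np.degrees(r.x[2])); print(g(r.x).reshape(-1,2))
p=r.x
pts=[(0,-.165,.062)]+[(a,.18,.015) for a in(-.075,.075)]+[(a,y,.03) for a in(-.067,-.055,.055,.067) for y in(-.035,.18)]
pts+=[(a,-.03,z) for a in(-.04,.04) for z in(.035,.085)]
pts+=[(.08*np.cos(np.radians(-46.3)),-.165+.08*np.sin(np.radians(-46.3)),z) for z in(.046,.094)]
for t in(-160,): pts+=[(.13*np.cos(np.radians(t)),-.165+.13*np.sin(np.radians(t)),z) for z in(.065,.123)]
pts+=box(.105,0,p[3])
W=T(p,pts)
crop(st,205,150,225,95,3,"o1",proj(st,W)); crop(ss,130,165,170,170,4,"o2",proj(ss,W))
G=ray(st,[(421.9,191.5)],.123)[0]; A=T(p,[(0,-.165,0)])[0]
d=(G-A)[:2]; print("axis",A,"grip ang clamp",np.degrees(np.arctan2(d[1],d[0])-p[2]),"r",np.linalg.norm(d))
E
```

```text
loose [ 0.5341  0.3062 -0.4216] -24.157431149115492
[[-0.3675 -0.4109]
 [ 0.0438 -0.3507]
 [-0.5136  0.0423]
 [-0.4825  0.7181]
 [ 0.6553  0.2917]
 [-0.0431  0.2327]
 [-0.3738  0.0148]
 [ 0.382   0.0413]
 [-1.1688  2.0484]
 [-0.9027  0.7091]]
clamp [0.5695 0.0394 0.0538 0.1057] 3.0801273184889806
[[-0.0279 -0.198 ]
 [-0.1442 -0.3476]
 [ 0.2632 -0.0849]
 [ 0.1084  0.3471]
 [ 0.368   0.0171]
 [-0.2663  0.0193]
 [-0.3174 -0.4864]
 [-0.1141 -0.4953]
 [ 0.7558  0.2077]
 [-0.4656  0.0249]
 [ 0.0419  0.6557]
 [ 0.6203 -0.9175]]
axis [ 0.5784 -0.1253  0.    ] grip ang clamp -101.31017094668479 r 0.1278974795370897
```

View pics/o1.png

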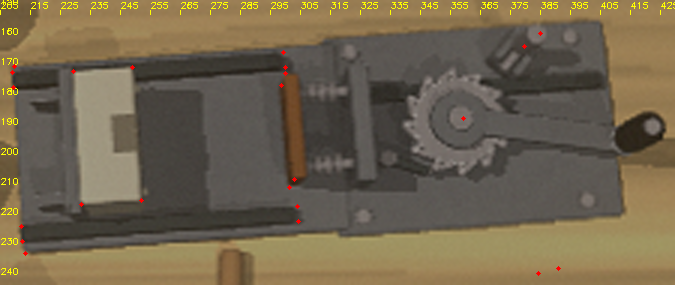

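View pics/o2.png

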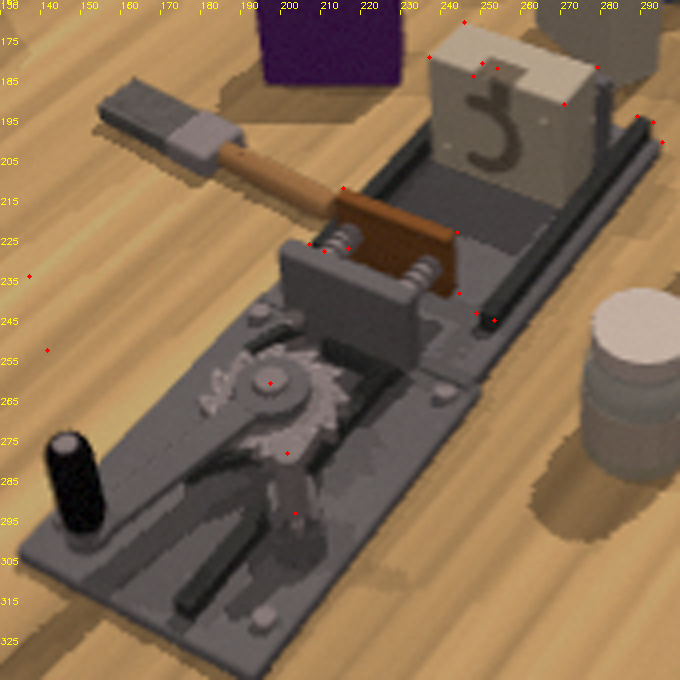

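```bash
cat >> h.py <<'E'
C=np.array([0.5695,0.0394]); YAW=0.0538; LH=np.array([.5341,.3062,-.4216]); AX=np.array([.5784,-.1253])
def w(c):
    a,b=np.cos(YAW),np.sin(YAW); return C+[a*c[0]-b*c[1],b*c[0]+a*c[1]]
def state():
    o=ctrl.get_obs(); q=o["tool_rot"]; from scipy.spatial.transform import Rotation as R
    M=R.from_quat([q[1],q[2],q[3],q[0]]).as_matrix(); return o,M
def go(p,psi=None):
    o,M=state(); d=M.T@(np.array(p)-o["tool_pos"])*10
    print("from",o["tool_pos"].round(4),"units d xyz",d.round(3),"psi",np.arctan2(M[1,0],M[0,0]).round(4), "tilt",M[2,2].round(5))
    if psi is not None: print("az units",-10*((psi-np.arctan2(M[1,0],M[0,0])+np.pi)%(2*np.pi)-np.pi))
E
python3 - <<'E'
from h import *
s=viewer.snapshot("top")
print("cup",ray(s,[(25,250),(45,250),(10,250)],.1)); print("blue",ray(s,[(144,209),(125,193),(95,222),(110,234)],.09))
n=np.array([-np.sin(LH[2]),np.cos(LH[2])]);t=np.array([np.cos(LH[2]),np.sin(LH[2])])
for p in ray(s,[(144,209),(125,193)],.09)[:,:2]-LH[:2]: print("blue in loose frame",p@t,p@n)
go([.5341,.3062,.2],-.4216)
E
```

```text
cup [[0.44703256 0.63755564 0.1       ]
 [0.44699322 0.5884409  0.1       ]
 [0.44700089 0.67519279 0.1       ]]
blue [[0.53767055 0.36190475 0.09      ]
 [0.57488013 0.40643894 0.09      ]
 [0.51000801 0.47502493 0.09      ]
 [0.48249421 0.4393158  0.09      ]]
blue in loose frame -0.0195376492704862 0.05228813205553759
blue in loose frame -0.003810637028890717 0.1081496329914741
from [0.1828 0.5977 0.2313] units d xyz [4.212 1.759 0.313] psi -0.2968 tilt -1.0
az units 1.2475903560655066
```

Request:
servo_tool(increments=[{"dx": 0.35, "dy": 0.15, "az": 0.125, "fingers": 0.75}, {"dx": 0.35, "dy": 0.15, "az": 0.125, "fingers": 0.75}, {"dx": 0.35, "dy": 0.15, "az": 0.125, "fingers": 0.75}, {"dx": 0.35, "dy": 0.15, "az": 0.125, "fingers": 0.75}, {"dx": 0.35, "dy": 0.15, "az": 0.125, "fingers": 0.75}, {"dx": 0.35, "dy": 0.15, "az": 0.125, "fingers": 0.75}, {"dx": 0.35, "dy": 0.15, "az": 0.125, "fingers": 0.75}, {"dx": 0.35, "dy": 0.15, "az": 0.125, "fingers": 0.75}, {"dx": 0.35, "dy": 0.15, "az": 0.125, "fingers": 0.75}, {"dx": 0.35, "dy": 0.15, "az": 0.125, "fingers": 0.75}])

```text
schema error: expected keys ax, ay, az, dx, dy, dz, fingers
```

```bash
python3 -c "
from h import *
go([.5341,.3062,.2],-.4216)"
```

```text
from [0.1828 0.5977 0.2313] units d xyz [4.212 1.759 0.313] psi -0.2968 tilt -1.0
az units 1.2475903560655066
```

Request:
servo_tool(increments=[{"ax": 0, "ay": 0, "az": 0.125, "dx": 0.35, "dy": 0.15, "dz": 0, "fingers": 0.75}, {"ax": 0, "ay": 0, "az": 0.125, "dx": 0.35, "dy": 0.15, "dz": 0, "fingers": 0.75}, {"ax": 0, "ay": 0, "az": 0.125, "dx": 0.35, "dy": 0.15, "dz": 0, "fingers": 0.75}, {"ax": 0, "ay": 0, "az": 0.125, "dx": 0.35, "dy": 0.15, "dz": 0, "fingers": 0.75}, {"ax": 0, "ay": 0, "az": 0.125, "dx": 0.35, "dy": 0.15, "dz": 0, "fingers": 0.75}, {"ax": 0, "ay": 0, "az": 0.125, "dx": 0.35, "dy": 0.15, "dz": 0, "fingers": 0.75}, {"ax": 0, "ay": 0, "az": 0.125, "dx": 0.35, "dy": 0.15, "dz": 0, "fingers": 0.75}, {"ax": 0, "ay": 0, "az": 0.125, "dx": 0.35, "dy": 0.15, "dz": 0, "fingers": 0.75}, {"ax": 0, "ay": 0, "az": 0.125, "dx": 0.35, "dy": 0.15, "dz": 0, "fingers": 0.75}, {"ax": 0, "ay": 0, "az": 0.125, "dx": 0.35, "dy": 0.15, "dz": 0, "fingers": 0.75}])

```text
t: 2.43
tool_pos: [0.4602, 0.3346, 0.2316]
tool_rot: [-0.0, 0.978, -0.21, 0.0]
wrist_force: [0.5, 0.5, 0.9]
finger_gap: 0.0636
```

```bash
python3 -c "
from h import *
go([.5341,.3062,.12],-.4216)"
```

```text
from [0.4602 0.3346 0.2316] units d xyz [ 0.79  -0.043  1.116] psi -0.4222 tilt -1.0
az units -0.006084626412898864
```

Request:
servo_tool(increments=[{"ax": 0, "ay": 0, "az": 0, "dx": 0.264, "dy": -0.014, "dz": 0.1, "fingers": 0.75}, {"ax": 0, "ay": 0, "az": 0, "dx": 0.263, "dy": -0.014, "dz": 0.1, "fingers": 0.75}, {"ax": 0, "ay": 0, "az": 0, "dx": 0.263, "dy": -0.015, "dz": 0.1, "fingers": 0.75}, {"ax": 0, "ay": 0, "az": 0, "dx": 0, "dy": 0, "dz": 0.25, "fingers": 0.75}, {"ax": 0, "ay": 0, "az": 0, "dx": 0, "dy": 0, "dz": 0.25, "fingers": 0.75}, {"ax": 0, "ay": 0, "az": 0, "dx": 0, "dy": 0, "dz": 0.25, "fingers": 0.75}, {"ax": 0, "ay": 0, "az": 0, "dx": 0, "dy": 0, "dz": 0.25, "fingers": 0.75}, {"ax": 0, "ay": 0, "az": 0, "dx": 0, "dy": 0, "dz": 0.25, "fingers": 0.75}, {"ax": 0, "ay": 0, "az": 0, "dx": 0, "dy": 0, "dz": 0.25, "fingers": 0.75}, {"ax": 0, "ay": 0, "az": 0, "dx": 0, "dy": 0, "dz": 0, "fingers": 0.75}])

```text
t: 3.27
tool_pos: [0.5301, 0.3052, 0.046]
tool_rot: [0.004, 0.978, -0.21, -0.003]
wrist_force: [-0.9, -0.7, -0.0]
finger_gap: 0.0641
```

```bash
python3 -c "
from h import *
go([.5341,.3062,.05],-.4216)
s=viewer.snapshot('scene');crop(s,220,60,110,140,5,'g1')
s=viewer.snapshot('top');crop(s,120,160,110,100,5,'g2')"
```

```text
from [0.5301 0.3052 0.046 ] units d xyz [ 0.033 -0.025 -0.04 ] psi -0.4232 tilt -0.99994
az units -0.015867239691109702
```

View pics/g1.png

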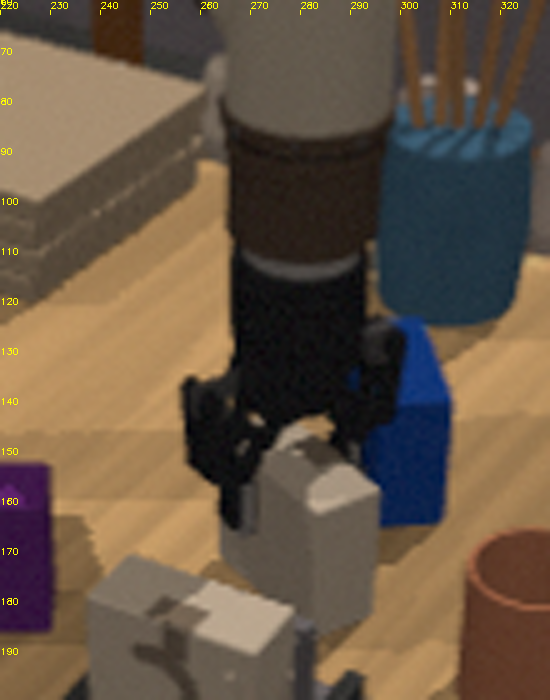

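View pics/g2.png

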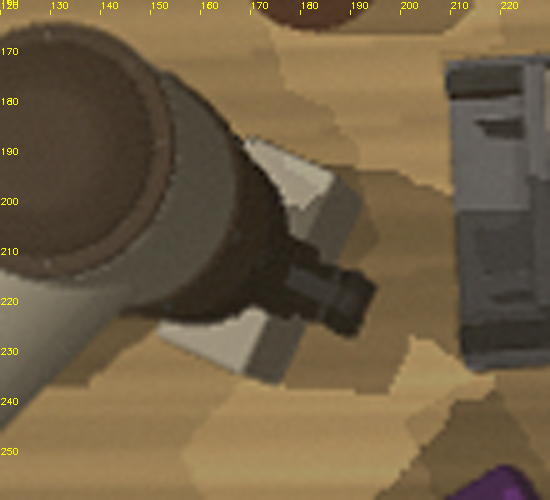

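Request:
servo_tool(increments=[{"ax": 0, "ay": 0, "az": 0, "dx": 0, "dy": 0, "dz": 0, "fingers": 0.4}, {"ax": 0, "ay": 0, "az": 0, "dx": 0, "dy": 0, "dz": 0, "fingers": 0.2}, {"ax": 0, "ay": 0, "az": 0, "dx": 0, "dy": 0, "dz": 0, "fingers": 0.2}, {"ax": 0, "ay": 0, "az": 0, "dx": 0, "dy": 0, "dz": 0, "fingers": 0.2}, {"ax": 0, "ay": 0, "az": 0, "dx": 0, "dy": 0, "dz": 0, "fingers": 0.2}, {"ax": 0, "ay": 0, "az": 0, "dx": 0, "dy": 0, "dz": 0, "fingers": 0.2}, {"ax": 0, "ay": 0, "az": 0, "dx": 0, "dy": 0, "dz": -0.05, "fingers": 0.2}, {"ax": 0, "ay": 0, "az": 0, "dx": 0, "dy": 0, "dz": -0.1, "fingers": 0.2}, {"ax": 0, "ay": 0, "az": 0, "dx": 0, "dy": 0, "dz": -0.1, "fingers": 0.2}, {"ax": 0, "ay": 0, "az": 0, "dx": 0, "dy": 0, "dz": 0, "fingers": 0.2}])

```text
t: 4.2
tool_pos: [0.5341, 0.3087, 0.0787]
tool_rot: [-0.002, 0.978, -0.209, 0.001]
wrist_force: [1.1, 0.5, -4.0]
finger_gap: 0.0442
```

```bash
python3 -c "
from h import *
t=w((0,.0266)); print(t); go([t[0],t[1],.2],YAW)
s=viewer.snapshot('scene');crop(s,220,60,110,140,5,'g3')"
```

```text
[0.56806961 0.06596151]
from [0.5341 0.3087 0.0787] units d xyz [ 1.305  2.072 -1.219] psi -0.4212 tilt -0.99999
az units -4.749855939489183
```

View pics/g3.png

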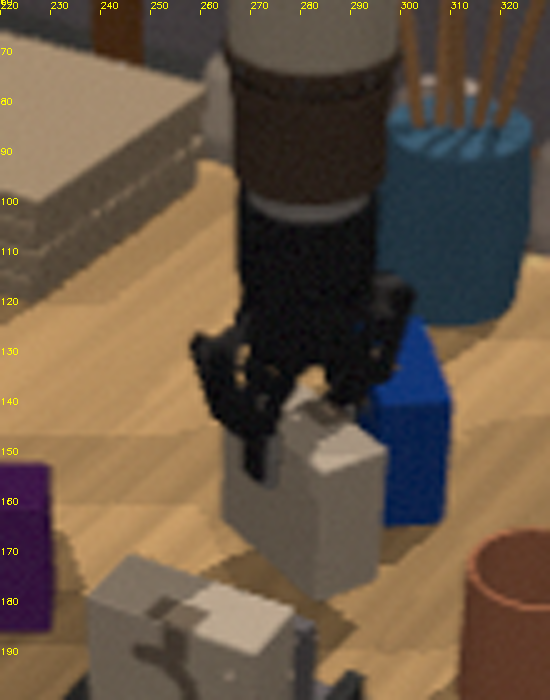

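Request:
servo_tool(increments=[{"ax": 0, "ay": 0, "az": 0, "dx": 0, "dy": 0, "dz": -0.2, "fingers": 0.2}, {"ax": 0, "ay": 0, "az": 0, "dx": 0, "dy": 0, "dz": -0.25, "fingers": 0.2}, {"ax": 0, "ay": 0, "az": 0, "dx": 0, "dy": 0, "dz": -0.25, "fingers": 0.2}, {"ax": 0, "ay": 0, "az": 0, "dx": 0, "dy": 0, "dz": -0.25, "fingers": 0.2}, {"ax": 0, "ay": 0, "az": -0.55, "dx": 0, "dy": 0, "dz": -0.2, "fingers": 0.2}, {"ax": 0, "ay": 0, "az": -0.9, "dx": 0, "dy": 0, "dz": 0, "fingers": 0.2}, {"ax": 0, "ay": 0, "az": -0.9, "dx": 0, "dy": 0, "dz": 0, "fingers": 0.2}, {"ax": 0, "ay": 0, "az": -0.9, "dx": 0, "dy": 0, "dz": 0, "fingers": 0.2}, {"ax": 0, "ay": 0, "az": -0.9, "dx": 0, "dy": 0, "dz": 0, "fingers": 0.2}, {"ax": 0, "ay": 0, "az": -0.6, "dx": 0, "dy": 0, "dz": 0, "fingers": 0.2}])

```text
t: 5.08
tool_pos: [0.5323, 0.3074, 0.1904]
tool_rot: [0.0, 1.0, 0.028, -0.001]
wrist_force: [-0.5, 0.4, -4.8]
finger_gap: 0.0443
```

```bash
python3 -c "
from h import *
t=w((0,.0266)); go([t[0],t[1],.19],YAW)"
```

```text
from [0.5323 0.3074 0.1904] units d xyz [0.22  2.431 0.005] psi 0.0569 tilt -1.0
az units 0.031004995415520042
```

Request:
servo_tool(increments=[{"ax": 0, "ay": 0, "az": 0, "dx": 0.02, "dy": 0.2, "dz": 0, "fingers": 0.2}, {"ax": 0, "ay": 0, "az": 0, "dx": 0.02, "dy": 0.3, "dz": 0, "fingers": 0.2}, {"ax": 0, "ay": 0, "az": 0, "dx": 0.03, "dy": 0.35, "dz": 0, "fingers": 0.2}, {"ax": 0, "ay": 0, "az": 0, "dx": 0.03, "dy": 0.35, "dz": 0, "fingers": 0.2}, {"ax": 0, "ay": 0, "az": 0, "dx": 0.03, "dy": 0.35, "dz": 0, "fingers": 0.2}, {"ax": 0, "ay": 0, "az": 0, "dx": 0.03, "dy": 0.35, "dz": 0, "fingers": 0.2}, {"ax": 0, "ay": 0, "az": 0, "dx": 0.03, "dy": 0.3, "dz": 0, "fingers": 0.2}, {"ax": 0, "ay": 0, "az": 0, "dx": 0.02, "dy": 0.2, "dz": 0, "fingers": 0.2}, {"ax": 0, "ay": 0, "az": 0, "dx": 0.01, "dy": 0.03, "dz": 0, "fingers": 0.2}, {"ax": 0, "ay": 0, "az": 0, "dx": 0, "dy": 0, "dz": 0, "fingers": 0.2}])

```text
t: 5.92
tool_pos: [0.5676, 0.0648, 0.1907]
tool_rot: [-0.0, 1.0, 0.025, -0.001]
wrist_force: [-0.1, 0.9, -6.4]
finger_gap: 0.0445
```

```bash
python3 -c "
from h import *
t=w((0,.0266)); go([t[0],t[1],.0666],YAW)
s=viewer.snapshot('scene');crop(s,180,60,130,170,4,'p1')
s=viewer.snapshot('top');crop(s,205,150,130,95,5,'p2')"
```

```text
from [0.5676 0.0648 0.1907] units d xyz [ 0.007 -0.011  1.241] psi 0.0504 tilt -1.0
az units -0.0337935182875837
```

View pics/p1.png

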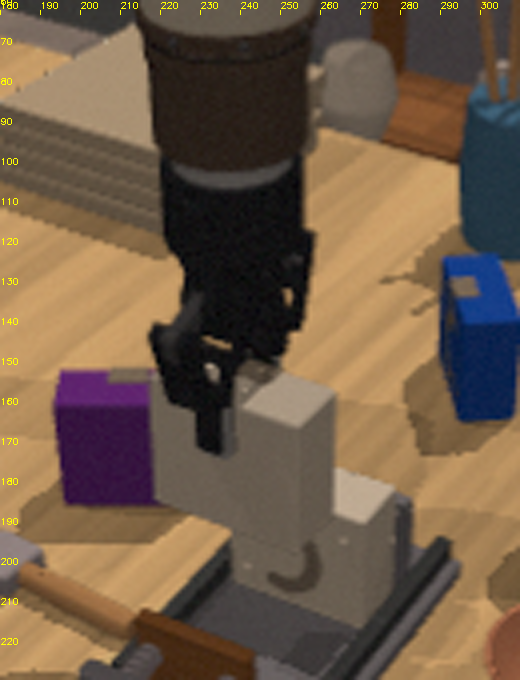

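View pics/p2.png

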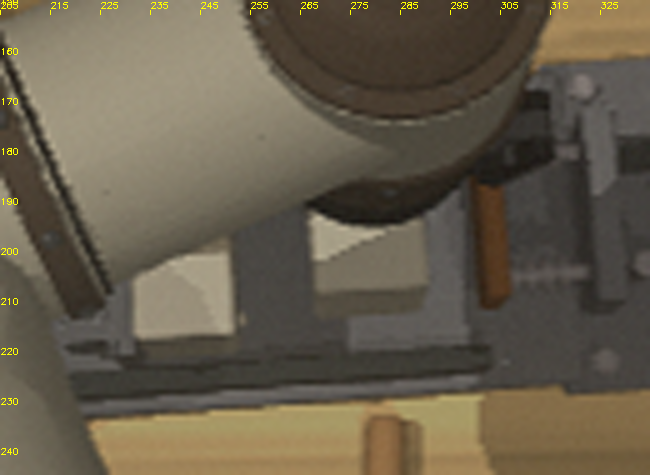

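```bash
python3 -c "
from h import *
s=viewer.snapshot('scene')
o,M=state();p=o['tool_pos'];x=M[:,0];y=-M[:,1]
P=[p+a*.05*x+b*.0225*y+[0,0,z] for a in(-1,1) for b in(-1,1) for z in(-.0516,.0384)]
crop(s,200,110,100,100,7,'p3',proj(s,P))"
```

```text
(no output)
```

View pics/p3.png

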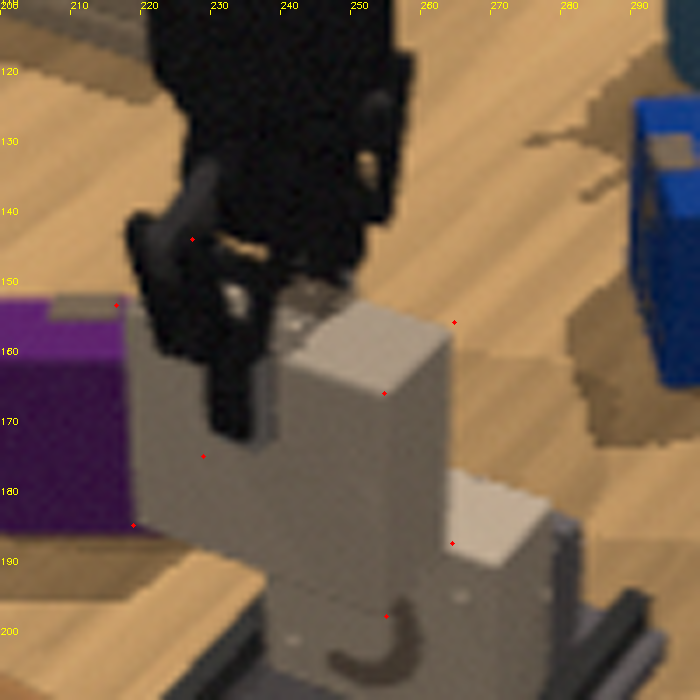

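Request:
servo_tool(increments=[{"ax": 0, "ay": 0, "az": 0, "dx": 0.005, "dy": -0.01, "dz": 0.1, "fingers": 0.2}, {"ax": 0, "ay": 0, "az": 0, "dx": 0, "dy": 0, "dz": 0.15, "fingers": 0.2}, {"ax": 0, "ay": 0, "az": 0, "dx": 0, "dy": 0, "dz": 0.2, "fingers": 0.2}, {"ax": 0, "ay": 0, "az": 0, "dx": 0, "dy": 0, "dz": 0.2, "fingers": 0.2}, {"ax": 0, "ay": 0, "az": 0, "dx": 0, "dy": 0, "dz": 0.2, "fingers": 0.2}, {"ax": 0, "ay": 0, "az": 0, "dx": 0, "dy": 0, "dz": 0.15, "fingers": 0.2}, {"ax": 0, "ay": 0, "az": 0, "dx": 0, "dy": 0, "dz": 0.1, "fingers": 0.2}, {"ax": 0, "ay": 0, "az": 0, "dx": 0, "dy": 0, "dz": 0.08, "fingers": 0.2}, {"ax": 0, "ay": 0, "az": 0, "dx": 0, "dy": 0, "dz": 0, "fingers": 0.2}, {"ax": 0, "ay": 0, "az": 0, "dx": 0, "dy": 0, "dz": 0, "fingers": 0.2}])

```text
t: 6.9
tool_pos: [0.5686, 0.0676, 0.0733]
tool_rot: [0.0, 1.0, 0.027, 0.0]
wrist_force: [0.3, -0.9, -4.7]
finger_gap: 0.0444
```

```bash
python3 -c "
from h import *
t=w((0,.0266)); go([t[0],t[1],.0666],YAW); print(state()[0]['wrist_force'])
s=viewer.snapshot('scene');crop(s,190,90,130,160,4,'p4')"
```

```text
from [0.5686 0.0676 0.0733] units d xyz [-0.006  0.016  0.067] psi 0.054 tilt -1.0
az units 0.0021834800486120187
[ 0.33251018 -0.89174243 -4.70572281]
```

View pics/p4.png

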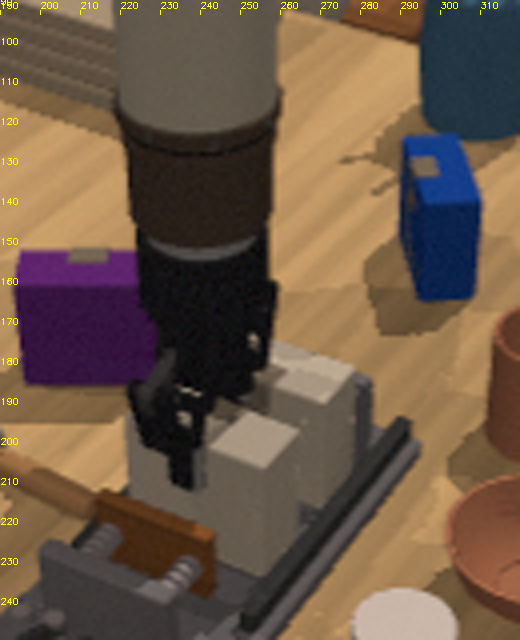

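Request:
servo_tool(increments=[{"ax": 0, "ay": 0, "az": 0, "dx": 0, "dy": 0.01, "dz": 0.015, "fingers": 0.2}, {"ax": 0, "ay": 0, "az": 0, "dx": 0, "dy": 0, "dz": 0.015, "fingers": 0.2}, {"ax": 0, "ay": 0, "az": 0, "dx": 0, "dy": 0, "dz": 0.01, "fingers": 0.2}, {"ax": 0, "ay": 0, "az": 0, "dx": 0, "dy": 0, "dz": 0.01, "fingers": 0.2}, {"ax": 0, "ay": 0, "az": 0, "dx": 0, "dy": 0, "dz": 0.01, "fingers": 0.2}, {"ax": 0, "ay": 0, "az": 0, "dx": 0, "dy": 0, "dz": 0, "fingers": 0.2}, {"ax": 0, "ay": 0, "az": 0, "dx": 0, "dy": 0, "dz": 0, "fingers": 0.2}, {"ax": 0, "ay": 0, "az": 0, "dx": 0, "dy": 0, "dz": 0, "fingers": 0.2}, {"ax": 0, "ay": 0, "az": 0, "dx": 0, "dy": 0, "dz": 0, "fingers": 0.2}, {"ax": 0, "ay": 0, "az": 0, "dx": 0, "dy": 0, "dz": 0, "fingers": 0.2}])

```text
t: 7.78
tool_pos: [0.5686, 0.0661, 0.0686]
tool_rot: [0.0, 1.0, 0.027, 0.0]
wrist_force: [-4.7, -0.3, 5.6]
finger_gap: 0.0443
```

Request:
servo_tool(increments=[{"ax": 0, "ay": 0, "az": 0, "dx": 0, "dy": 0, "dz": 0, "fingers": 0.53}, {"ax": 0, "ay": 0, "az": 0, "dx": 0, "dy": 0, "dz": 0, "fingers": 0.56}, {"ax": 0, "ay": 0, "az": 0, "dx": 0, "dy": 0, "dz": 0, "fingers": 0.6}, {"ax": 0, "ay": 0, "az": 0, "dx": 0, "dy": 0, "dz": 0, "fingers": 0.64}, {"ax": 0, "ay": 0, "az": 0, "dx": 0, "dy": 0, "dz": 0, "fingers": 0.68}, {"ax": 0, "ay": 0, "az": 0, "dx": 0, "dy": 0, "dz": 0, "fingers": 0.7}, {"ax": 0, "ay": 0, "az": 0, "dx": 0, "dy": 0, "dz": 0, "fingers": 0.7}, {"ax": 0, "ay": 0, "az": 0, "dx": 0, "dy": 0, "dz": 0, "fingers": 0.7}, {"ax": 0, "ay": 0, "az": 0, "dx": 0, "dy": 0, "dz": 0, "fingers": 0.7}, {"ax": 0, "ay": 0, "az": 0, "dx": 0, "dy": 0, "dz": 0, "fingers": 0.7}])

```text
t: 8.62
tool_pos: [0.5684, 0.0662, 0.0673]
tool_rot: [-0.0, 1.0, 0.027, 0.0]
wrist_force: [-0.7, -0.5, -0.8]
finger_gap: 0.0597
```

```bash
python3 -c "
from h import *
t=w((0,.0266)); go([t[0],t[1],.0666],YAW); print(state()[0]['wrist_force'])
s=viewer.snapshot('scene');crop(s,190,130,110,120,5,'p5')"
```

```text
from [0.5684 0.0662 0.0673] units d xyz [-0.003  0.002  0.007] psi 0.0532 tilt -1.0
az units -0.005561163034069061
[-0.73902395 -0.53503664 -0.81382151]
```

View pics/p5.png

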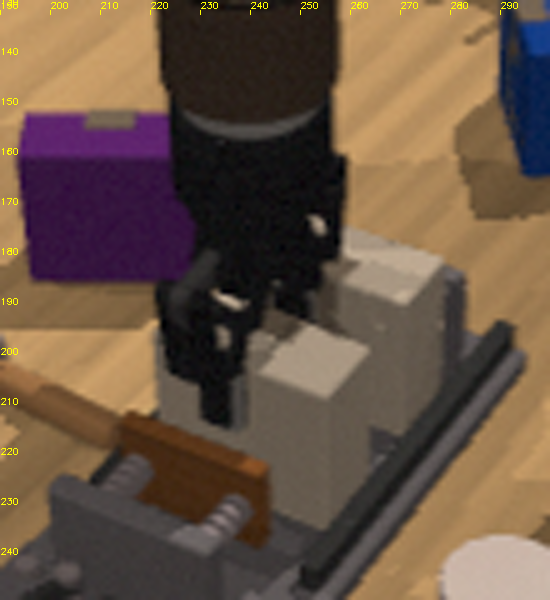

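Request:
servo_tool(increments=[{"ax": 0, "ay": 0, "az": 0, "dx": 0, "dy": 0, "dz": -0.1, "fingers": 0.7}, {"ax": 0, "ay": 0, "az": 0, "dx": 0, "dy": 0, "dz": -0.2, "fingers": 0.7}, {"ax": 0, "ay": 0, "az": 0, "dx": 0, "dy": 0, "dz": -0.3, "fingers": 0.7}, {"ax": 0, "ay": 0, "az": 0, "dx": 0, "dy": 0, "dz": -0.3, "fingers": 0.7}, {"ax": 0, "ay": 0, "az": 0, "dx": 0, "dy": 0, "dz": -0.3, "fingers": 0.7}, {"ax": 0, "ay": 0, "az": 0, "dx": 0, "dy": 0.1, "dz": -0.1, "fingers": 0.7}, {"ax": 0, "ay": 0, "az": 0, "dx": 0, "dy": 0.35, "dz": 0, "fingers": 0.7}, {"ax": 0, "ay": 0, "az": 0, "dx": 0, "dy": 0.35, "dz": 0, "fingers": 0.7}, {"ax": 0, "ay": 0, "az": 0, "dx": 0, "dy": 0.35, "dz": 0, "fingers": 0.7}, {"ax": 0, "ay": 0, "az": 0, "dx": 0, "dy": 0.35, "dz": 0, "fingers": 0.7}])

```text
t: 9.5
tool_pos: [0.576, -0.0851, 0.1981]
tool_rot: [-0.0, 1.0, 0.027, 0.0]
wrist_force: [1.0, 0.3, -0.1]
finger_gap: 0.0598
```

```bash
python3 -c "
from h import *
go([.5602,-.2525,.2])
s=viewer.snapshot('top');crop(s,205,150,225,95,3,'q1')
s=viewer.snapshot('scene');crop(s,130,130,170,170,4,'q2')"
```

```text
from [ 0.576  -0.0851  0.1981] units d xyz [-0.248  1.663 -0.02 ] psi 0.0539 tilt -1.0
```

View pics/q1.png

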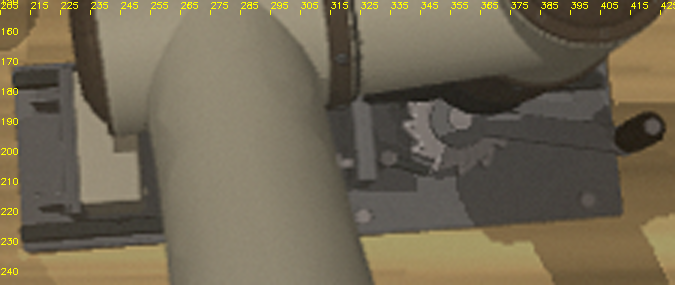

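View pics/q2.png

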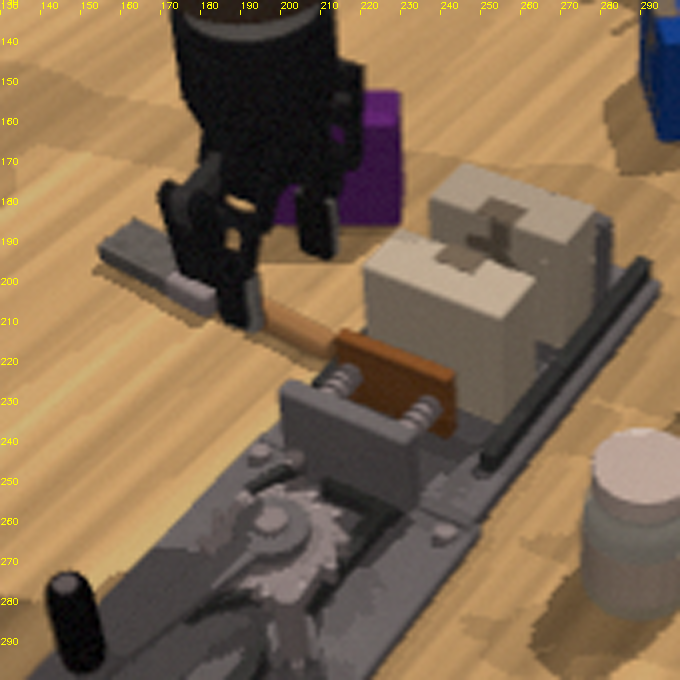

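Request:
servo_tool(increments=[{"ax": 0, "ay": 0, "az": 0, "dx": -0.04, "dy": 0.25, "dz": 0, "fingers": 0.7}, {"ax": 0, "ay": 0, "az": 0, "dx": -0.04, "dy": 0.35, "dz": 0, "fingers": 0.7}, {"ax": 0, "ay": 0, "az": 0, "dx": -0.06, "dy": 0.35, "dz": 0, "fingers": 0.7}, {"ax": 0, "ay": 0, "az": 0, "dx": -0.06, "dy": 0.35, "dz": 0, "fingers": 0.7}, {"ax": 0, "ay": 0, "az": 0, "dx": -0.05, "dy": 0.25, "dz": 0, "fingers": 0.7}, {"ax": 0, "ay": 0, "az": 0, "dx": 0, "dy": 0.11, "dz": 0.05, "fingers": 0.7}, {"ax": 0, "ay": 0, "az": 0, "dx": 0, "dy": 0, "dz": 0.2, "fingers": 0.7}, {"ax": 0, "ay": 0, "az": 0, "dx": 0, "dy": 0, "dz": 0.25, "fingers": 0.7}, {"ax": 0, "ay": 0, "az": 0, "dx": 0, "dy": 0, "dz": 0, "fingers": 0.7}, {"ax": 0, "ay": 0, "az": 0, "dx": 0, "dy": 0, "dz": 0, "fingers": 0.7}])

```text
t: 10.43
tool_pos: [0.5595, -0.2501, 0.1463]
tool_rot: [-0.0, 1.0, 0.027, -0.002]
wrist_force: [-0.2, 1.0, 0.7]
finger_gap: 0.0595
```

```bash
python3 -c "
from h import *
go([.5602,-.2525,.076])
s=viewer.snapshot('top');crop(s,350,150,120,95,5,'q3')
s=viewer.snapshot('scene');crop(s,90,190,130,130,5,'q4')"
```

```text
from [ 0.5595 -0.2501  0.1463] units d xyz [0.008 0.024 0.703] psi 0.0539 tilt -0.99999
```

View pics/q4.png

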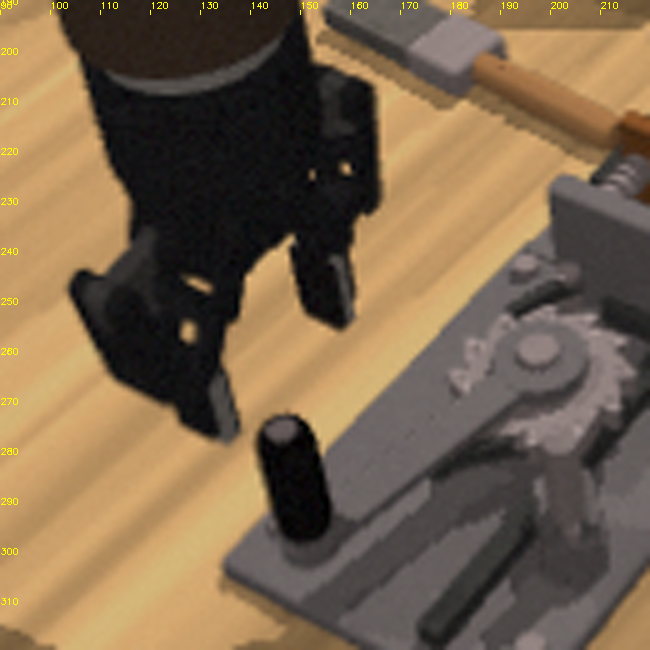

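Request:
servo_tool(increments=[{"ax": 0, "ay": 0, "az": 0, "dx": 0.005, "dy": 0.02, "dz": 0.15, "fingers": 0.7}, {"ax": 0, "ay": 0, "az": 0, "dx": 0, "dy": 0, "dz": 0.25, "fingers": 0.7}, {"ax": 0, "ay": 0, "az": 0, "dx": 0, "dy": 0, "dz": 0.2, "fingers": 0.7}, {"ax": 0, "ay": 0, "az": 0, "dx": 0, "dy": 0, "dz": 0.1, "fingers": 0.6}, {"ax": 0, "ay": 0, "az": 0, "dx": 0, "dy": 0, "dz": 0, "fingers": 0.3}, {"ax": 0, "ay": 0, "az": 0, "dx": 0, "dy": 0, "dz": 0, "fingers": 0.1}, {"ax": 0, "ay": 0, "az": 0, "dx": 0, "dy": 0, "dz": 0, "fingers": 0.1}, {"ax": 0, "ay": 0, "az": 0, "dx": 0, "dy": 0, "dz": 0, "fingers": 0.1}, {"ax": 0, "ay": 0, "az": 0, "dx": 0, "dy": 0, "dz": 0, "fingers": 0.1}, {"ax": 0, "ay": 0, "az": 0, "dx": 0, "dy": 0, "dz": 0, "fingers": 0.1}])

```text
t: 11.37
tool_pos: [0.562, -0.2532, 0.079]
tool_rot: [0.001, 1.0, 0.027, 0.002]
wrist_force: [0.3, -1.9, 3.2]
finger_gap: 0.0228
```

```bash
cat >> h.py <<'E'
def lev(a): # world point of grip at lever a
    th=-np.radians(160)+a+YAW; return AX+.13*np.array([np.cos(th),np.sin(th)])
def cur():
    o,M=state(); d=o["tool_pos"][:2]-AX
    print("lever", ((np.arctan2(d[1],d[0])-YAW+np.radians(160)+np.pi)%(2*np.pi)-np.pi).round(3),"r",np.linalg.norm(d).round(4),"z",o["tool_pos"][2].round(4),"F",o["wrist_force"].round(1),"gap",o["finger_gap"].round(4))
    return o,M
def arc(angs):
    o,M=cur(); p=o["tool_pos"].copy()
    for a in angs:
        t=np.r_[lev(a),o["tool_pos"][2]]; print(round(a,3),(M.T@(t-p)*10).round(3)[:2]); p=t
E
python3 -c "
from h import *
arc(np.linspace(1.025,.02,9))"
```

```text
Traceback (most recent call last):
  File "h.py", line 34, in arc
    o,M=cur(); p=o["tool_pos"].copy()
        ~~~^^
  File "h.py", line 31, in cur
    print("lever", ((np.arctan2(d[1],d[0])-YAW+np.radians(160)+np.pi)%(2*np.pi)-np.pi).round(3),"r",np.linalg.norm(d).round(4),"z",o["tool_pos"][2].round(4),"F",o["wrist_force"].round(1),"gap",o["finger_gap"].round(4))
                                                                                                                                                                                                 ^^^^^^^^^^^^^^^^^^^^^
AttributeError: 'float' object has no attribute 'round'
```

```bash
sed -i 's/o\["finger_gap"\].round(4)/round(o["finger_gap"],4)/' h.py
python3 -c "
from h import *
arc(np.linspace(1.025,.03,9))"
```

```text
lever 1.041 r 0.1289 z 0.079 F [ 0.3 -1.9  3.2] gap 0.0228
1.025 [-0.022  0.007]
0.901 [-0.156 -0.041]
0.776 [-0.15 -0.06]
0.652 [-0.141 -0.079]
0.528 [-0.13  -0.095]
0.403 [-0.118 -0.111]
0.279 [-0.103 -0.125]
0.154 [-0.087 -0.136]
0.03 [-0.069 -0.146]
```

Request:
servo_tool(increments=[{"ax": 0, "ay": 0, "az": 0, "dx": -0.02, "dy": 0, "dz": 0, "fingers": 0.1}, {"ax": 0, "ay": 0, "az": 0, "dx": -0.156, "dy": -0.041, "dz": 0, "fingers": 0.1}, {"ax": 0, "ay": 0, "az": 0, "dx": -0.15, "dy": -0.06, "dz": 0, "fingers": 0.1}, {"ax": 0, "ay": 0, "az": 0, "dx": -0.141, "dy": -0.079, "dz": 0, "fingers": 0.1}, {"ax": 0, "ay": 0, "az": 0, "dx": -0.13, "dy": -0.095, "dz": 0, "fingers": 0.1}, {"ax": 0, "ay": 0, "az": 0, "dx": -0.118, "dy": -0.111, "dz": 0, "fingers": 0.1}, {"ax": 0, "ay": 0, "az": 0, "dx": -0.103, "dy": -0.125, "dz": 0, "fingers": 0.1}, {"ax": 0, "ay": 0, "az": 0, "dx": -0.087, "dy": -0.136, "dz": 0, "fingers": 0.1}, {"ax": 0, "ay": 0, "az": 0, "dx": -0.065, "dy": -0.135, "dz": 0, "fingers": 0.1}, {"ax": 0, "ay": 0, "az": 0, "dx": 0, "dy": 0, "dz": 0, "fingers": 0.1}])

```text
t: 12.2
tool_pos: [0.4618, -0.1778, 0.0789]
tool_rot: [-0.0, 1.0, 0.028, 0.004]
wrist_force: [4.2, 1.8, 1.4]
finger_gap: 0.0227
```

```bash

python3 -c "
from h import *
arc(np.linspace(0.02,1.2,10))
s=viewer.snapshot('top');crop(s,290,150,140,90,5,'r1')
s=viewer.snapshot('scene');crop(s,120,170,170,150,4,'r2')"
```

```text
lever 0.02 r 0.1279 z 0.0789 F [4.2 1.8 1.4] gap 0.0227
0.02 [-0.02   0.008]
0.151 [0.071 0.155]
0.282 [0.091 0.144]
0.413 [0.109 0.131]
0.544 [0.125 0.115]
0.676 [0.139 0.098]
0.807 [0.151 0.079]
0.938 [0.16  0.059]
1.069 [0.166 0.037]
1.2 [0.17  0.015]
```

View pics/r2.png

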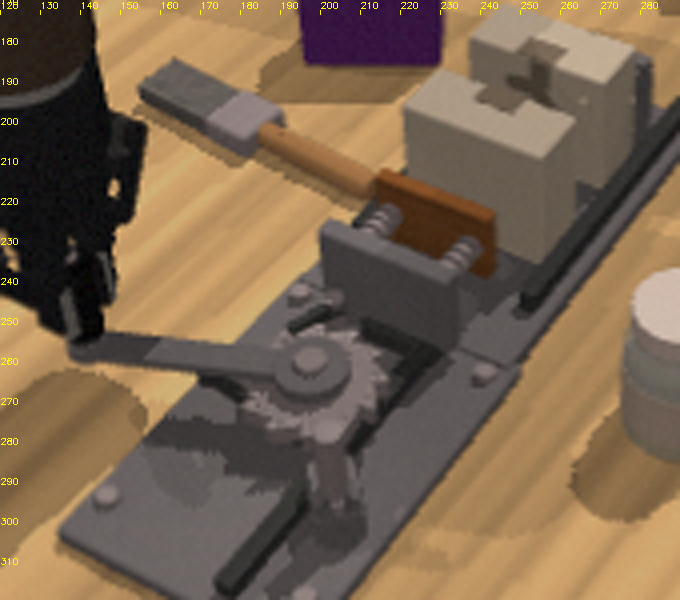

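```bash
sed -i 's/AX=np.array(\[.5784,-.1253\])/AX=np.array([.5794,-.1239])/' h.py
python3 -c "
from h import *
arc(np.linspace(0.02,1.21,10))"
```

```text
lever 0.035 r 0.1294 z 0.0789 F [3.2 2.  4.8] gap 0.0225
0.02 [-0.013 -0.016]
0.152 [0.072 0.156]
0.284 [0.092 0.145]
0.417 [0.11  0.132]
0.549 [0.127 0.116]
0.681 [0.141 0.098]
0.813 [0.153 0.079]
0.946 [0.162 0.058]
1.078 [0.168 0.036]
1.21 [0.171 0.014]
```

Request:
servo_tool(increments=[{"ax": 0, "ay": 0, "az": 0, "dx": 0.062, "dy": 0.14, "dz": 0, "fingers": 0.1}, {"ax": 0, "ay": 0, "az": 0, "dx": 0.092, "dy": 0.145, "dz": 0, "fingers": 0.1}, {"ax": 0, "ay": 0, "az": 0, "dx": 0.11, "dy": 0.132, "dz": 0, "fingers": 0.1}, {"ax": 0, "ay": 0, "az": 0, "dx": 0.127, "dy": 0.116, "dz": 0, "fingers": 0.1}, {"ax": 0, "ay": 0, "az": 0, "dx": 0.141, "dy": 0.098, "dz": 0, "fingers": 0.1}, {"ax": 0, "ay": 0, "az": 0, "dx": 0.153, "dy": 0.079, "dz": 0, "fingers": 0.1}, {"ax": 0, "ay": 0, "az": 0, "dx": 0.162, "dy": 0.058, "dz": 0, "fingers": 0.1}, {"ax": 0, "ay": 0, "az": 0, "dx": 0.168, "dy": 0.036, "dz": 0, "fingers": 0.1}, {"ax": 0, "ay": 0, "az": 0, "dx": 0.171, "dy": 0.014, "dz": 0, "fingers": 0.1}, {"ax": 0, "ay": 0, "az": 0, "dx": 0, "dy": 0, "dz": 0, "fingers": 0.1}])

```text
t: 13.13
tool_pos: [0.5861, -0.2545, 0.0789]
tool_rot: [0.0, 1.0, 0.027, 0.002]
wrist_force: [1.0, 3.7, 9.2]
finger_gap: 0.0225
```

```bash

python3 -c "
from h import *
arc(np.linspace(1.21,0.02,10))
s=viewer.snapshot('top');crop(s,205,150,225,95,3,'u1')
s=viewer.snapshot('scene');crop(s,120,170,170,150,4,'u2')"
```

```text
lever 1.219 r 0.1308 z 0.0789 F [1.  3.7 9.2] gap 0.0225
1.21 [-0.012 -0.008]
1.078 [-0.171 -0.013]
0.946 [-0.168 -0.036]
0.813 [-0.162 -0.058]
0.681 [-0.153 -0.079]
0.549 [-0.141 -0.098]
0.417 [-0.127 -0.116]
0.284 [-0.111 -0.131]
0.152 [-0.092 -0.145]
0.02 [-0.072 -0.156]
```

View pics/u2.png

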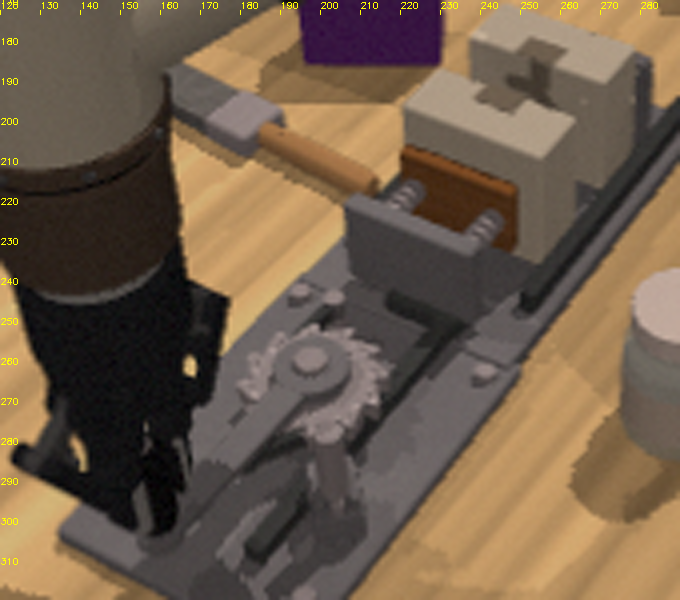

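Request:
servo_tool(increments=[{"ax": 0, "ay": 0, "az": 0, "dx": -0.182, "dy": -0.015, "dz": -0.005, "fingers": 0.1}, {"ax": 0, "ay": 0, "az": 0, "dx": -0.168, "dy": -0.036, "dz": -0.005, "fingers": 0.1}, {"ax": 0, "ay": 0, "az": 0, "dx": -0.162, "dy": -0.058, "dz": -0.005, "fingers": 0.1}, {"ax": 0, "ay": 0, "az": 0, "dx": -0.153, "dy": -0.079, "dz": -0.005, "fingers": 0.1}, {"ax": 0, "ay": 0, "az": 0, "dx": -0.141, "dy": -0.098, "dz": -0.005, "fingers": 0.1}, {"ax": 0, "ay": 0, "az": 0, "dx": -0.127, "dy": -0.116, "dz": -0.005, "fingers": 0.1}, {"ax": 0, "ay": 0, "az": 0, "dx": -0.111, "dy": -0.131, "dz": 0, "fingers": 0.1}, {"ax": 0, "ay": 0, "az": 0, "dx": -0.092, "dy": -0.145, "dz": 0, "fingers": 0.1}, {"ax": 0, "ay": 0, "az": 0, "dx": -0.068, "dy": -0.15, "dz": 0, "fingers": 0.1}, {"ax": 0, "ay": 0, "az": 0, "dx": 0, "dy": 0, "dz": 0, "fingers": 0.1}])

```text
t: 14.07
tool_pos: [0.4609, -0.176, 0.0792]
tool_rot: [-0.001, 1.0, 0.027, 0.004]
wrist_force: [11.8, 5.9, -15.1]
finger_gap: 0.0228
```

```bash

python3 -c "
from h import *
arc(np.linspace(0.02,1.21,10))
s=viewer.snapshot('scene');crop(s,120,170,170,150,4,'u3')"
```

```text
lever 0.011 r 0.1294 z 0.0792 F [ 11.8   5.9 -15.1] gap 0.0228
0.02 [-0.001  0.012]
0.152 [0.072 0.156]
0.284 [0.092 0.145]
0.417 [0.111 0.131]
0.549 [0.127 0.116]
0.681 [0.141 0.098]
0.813 [0.153 0.079]
0.946 [0.162 0.058]
1.078 [0.168 0.036]
1.21 [0.171 0.013]
```

View pics/u3.png

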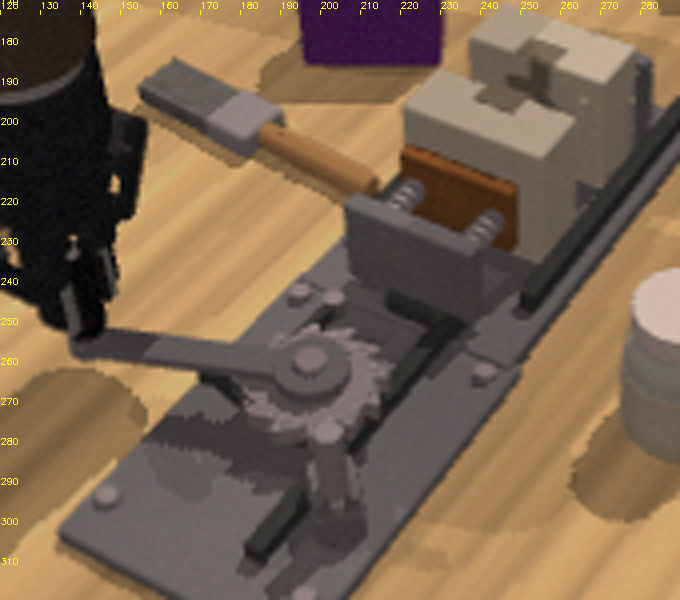

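Request:
servo_tool(increments=[{"ax": 0, "ay": 0, "az": 0, "dx": 0.075, "dy": 0.165, "dz": 0.01, "fingers": 0.1}, {"ax": 0, "ay": 0, "az": 0, "dx": 0.092, "dy": 0.145, "dz": 0.01, "fingers": 0.1}, {"ax": 0, "ay": 0, "az": 0, "dx": 0.11, "dy": 0.132, "dz": 0, "fingers": 0.1}, {"ax": 0, "ay": 0, "az": 0, "dx": 0.127, "dy": 0.116, "dz": 0, "fingers": 0.1}, {"ax": 0, "ay": 0, "az": 0, "dx": 0.141, "dy": 0.098, "dz": 0, "fingers": 0.1}, {"ax": 0, "ay": 0, "az": 0, "dx": 0.153, "dy": 0.079, "dz": 0, "fingers": 0.1}, {"ax": 0, "ay": 0, "az": 0, "dx": 0.162, "dy": 0.058, "dz": 0, "fingers": 0.1}, {"ax": 0, "ay": 0, "az": 0, "dx": 0.168, "dy": 0.036, "dz": 0, "fingers": 0.1}, {"ax": 0, "ay": 0, "az": 0, "dx": 0.171, "dy": 0.014, "dz": 0, "fingers": 0.1}, {"ax": 0, "ay": 0, "az": 0, "dx": 0, "dy": 0, "dz": 0, "fingers": 0.1}])

```text
t: 14.95
tool_pos: [0.5849, -0.2547, 0.0789]
tool_rot: [-0.001, 1.0, 0.027, 0.001]
wrist_force: [1.0, 8.9, 7.7]
finger_gap: 0.0229
```

```bash

python3 -c "
from h import *
arc(np.linspace(1.21,0.03,10))
s=viewer.snapshot('scene');crop(s,120,170,170,150,4,'u4')"
```

```text
lever 1.21 r 0.1309 z 0.0789 F [1.  8.9 7.7] gap 0.0229
1.21 [ 0.    -0.009]
1.079 [-0.17  -0.013]
0.948 [-0.167 -0.035]
0.817 [-0.161 -0.057]
0.686 [-0.152 -0.077]
0.554 [-0.14  -0.096]
0.423 [-0.127 -0.114]
0.292 [-0.111 -0.13 ]
0.161 [-0.093 -0.143]
0.03 [-0.073 -0.154]
```

View pics/u4.png

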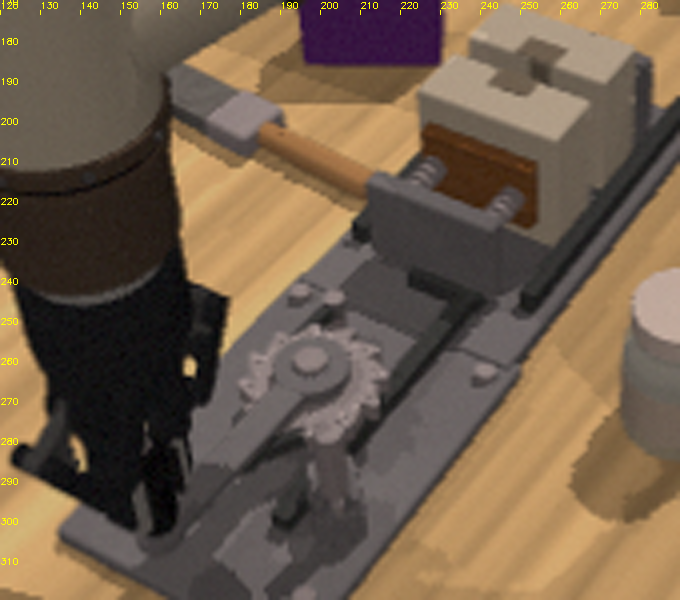

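Request:
servo_tool(increments=[{"ax": 0, "ay": 0, "az": 0, "dx": -0.17, "dy": -0.02, "dz": 0, "fingers": 0.1}, {"ax": 0, "ay": 0, "az": 0, "dx": -0.168, "dy": -0.036, "dz": 0, "fingers": 0.1}, {"ax": 0, "ay": 0, "az": 0, "dx": -0.162, "dy": -0.058, "dz": 0, "fingers": 0.1}, {"ax": 0, "ay": 0, "az": 0, "dx": -0.153, "dy": -0.079, "dz": -0.005, "fingers": 0.1}, {"ax": 0, "ay": 0, "az": 0, "dx": -0.141, "dy": -0.098, "dz": -0.005, "fingers": 0.1}, {"ax": 0, "ay": 0, "az": 0, "dx": -0.127, "dy": -0.116, "dz": 0, "fingers": 0.1}, {"ax": 0, "ay": 0, "az": 0, "dx": -0.111, "dy": -0.131, "dz": 0, "fingers": 0.1}, {"ax": 0, "ay": 0, "az": 0, "dx": -0.092, "dy": -0.145, "dz": 0, "fingers": 0.1}, {"ax": 0, "ay": 0, "az": 0, "dx": -0.068, "dy": -0.14, "dz": 0, "fingers": 0.1}, {"ax": 0, "ay": 0, "az": 0, "dx": 0, "dy": 0, "dz": 0, "fingers": 0.1}])

```text
t: 15.83
tool_pos: [0.4618, -0.178, 0.0792]
tool_rot: [-0.001, 1.0, 0.027, 0.005]
wrist_force: [9.9, 4.6, -10.9]
finger_gap: 0.0226
```

```bash

python3 -c "
from h import *
arc(np.linspace(0.02,1.21,10))"
```

```text
lever 0.029 r 0.1295 z 0.0792 F [  9.9   4.6 -10.9] gap 0.0226
0.02 [-0.009 -0.008]
0.152 [0.072 0.156]
0.284 [0.092 0.145]
0.417 [0.11  0.132]
0.549 [0.127 0.116]
0.681 [0.141 0.098]
0.813 [0.153 0.079]
0.946 [0.162 0.058]
1.078 [0.168 0.036]
1.21 [0.171 0.014]
```

Request:
servo_tool(increments=[{"ax": 0, "ay": 0, "az": 0, "dx": 0.075, "dy": 0.155, "dz": 0, "fingers": 0.1}, {"ax": 0, "ay": 0, "az": 0, "dx": 0.092, "dy": 0.145, "dz": 0.005, "fingers": 0.1}, {"ax": 0, "ay": 0, "az": 0, "dx": 0.11, "dy": 0.132, "dz": 0.005, "fingers": 0.1}, {"ax": 0, "ay": 0, "az": 0, "dx": 0.127, "dy": 0.116, "dz": 0, "fingers": 0.1}, {"ax": 0, "ay": 0, "az": 0, "dx": 0.141, "dy": 0.098, "dz": 0, "fingers": 0.1}, {"ax": 0, "ay": 0, "az": 0, "dx": 0.153, "dy": 0.079, "dz": 0, "fingers": 0.1}, {"ax": 0, "ay": 0, "az": 0, "dx": 0.162, "dy": 0.058, "dz": 0, "fingers": 0.1}, {"ax": 0, "ay": 0, "az": 0, "dx": 0.168, "dy": 0.036, "dz": 0, "fingers": 0.1}, {"ax": 0, "ay": 0, "az": 0, "dx": 0.171, "dy": 0.005, "dz": 0, "fingers": 0.1}, {"ax": 0, "ay": 0, "az": 0, "dx": 0, "dy": 0, "dz": 0, "fingers": 0.1}])

```text
t: 16.67
tool_pos: [0.5851, -0.2547, 0.0789]
tool_rot: [-0.001, 1.0, 0.027, 0.0]
wrist_force: [-0.9, 7.7, 9.2]
finger_gap: 0.0225
```

```bash

python3 -c "
from h import *
arc(np.linspace(1.21,0.03,10))
s=viewer.snapshot('scene');crop(s,120,170,170,150,4,'u5')"
```

```text
lever 1.212 r 0.1309 z 0.0789 F [-0.9  7.7  9.2] gap 0.0225
1.21 [-0.002 -0.009]
1.079 [-0.17  -0.013]
0.948 [-0.167 -0.035]
0.817 [-0.161 -0.057]
0.686 [-0.152 -0.077]
0.554 [-0.14  -0.096]
0.423 [-0.127 -0.114]
0.292 [-0.111 -0.13 ]
0.161 [-0.093 -0.143]
0.03 [-0.073 -0.154]
```

View pics/u5.png

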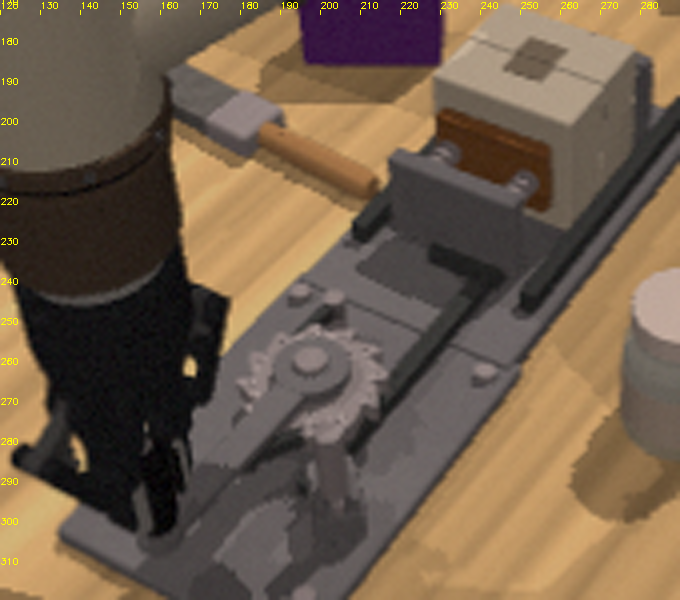

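Request:
servo_tool(increments=[{"ax": 0, "ay": 0, "az": 0, "dx": -0.17, "dy": -0.02, "dz": 0, "fingers": 0.1}, {"ax": 0, "ay": 0, "az": 0, "dx": -0.168, "dy": -0.036, "dz": 0, "fingers": 0.1}, {"ax": 0, "ay": 0, "az": 0, "dx": -0.162, "dy": -0.058, "dz": 0, "fingers": 0.1}, {"ax": 0, "ay": 0, "az": 0, "dx": -0.153, "dy": -0.079, "dz": -0.005, "fingers": 0.1}, {"ax": 0, "ay": 0, "az": 0, "dx": -0.141, "dy": -0.098, "dz": -0.005, "fingers": 0.1}, {"ax": 0, "ay": 0, "az": 0, "dx": -0.127, "dy": -0.116, "dz": 0, "fingers": 0.1}, {"ax": 0, "ay": 0, "az": 0, "dx": -0.111, "dy": -0.131, "dz": 0, "fingers": 0.1}, {"ax": 0, "ay": 0, "az": 0, "dx": -0.092, "dy": -0.145, "dz": 0, "fingers": 0.1}, {"ax": 0, "ay": 0, "az": 0, "dx": -0.068, "dy": -0.14, "dz": 0, "fingers": 0.1}, {"ax": 0, "ay": 0, "az": 0, "dx": 0, "dy": 0, "dz": 0, "fingers": 0.1}])

```text
t: 17.55
tool_pos: [0.4618, -0.1781, 0.0791]
tool_rot: [-0.001, 1.0, 0.027, 0.004]
wrist_force: [8.6, 6.1, -8.9]
finger_gap: 0.0225
```

```bash

python3 -c "
from h import *
arc(np.linspace(0.02,1.21,10))
s=viewer.snapshot('scene');crop(s,195,160,110,100,7,'u6')
s=viewer.snapshot('top');crop(s,205,150,130,95,5,'u7')"
```

```text
lever 0.029 r 0.1295 z 0.0791 F [ 8.6  6.1 -8.9] gap 0.0225
0.02 [-0.009 -0.009]
0.152 [0.072 0.156]
0.284 [0.092 0.145]
0.417 [0.111 0.131]
0.549 [0.127 0.116]
0.681 [0.141 0.098]
0.813 [0.153 0.079]
0.946 [0.162 0.058]
1.078 [0.168 0.036]
1.21 [0.171 0.013]
```

View pics/u6.png

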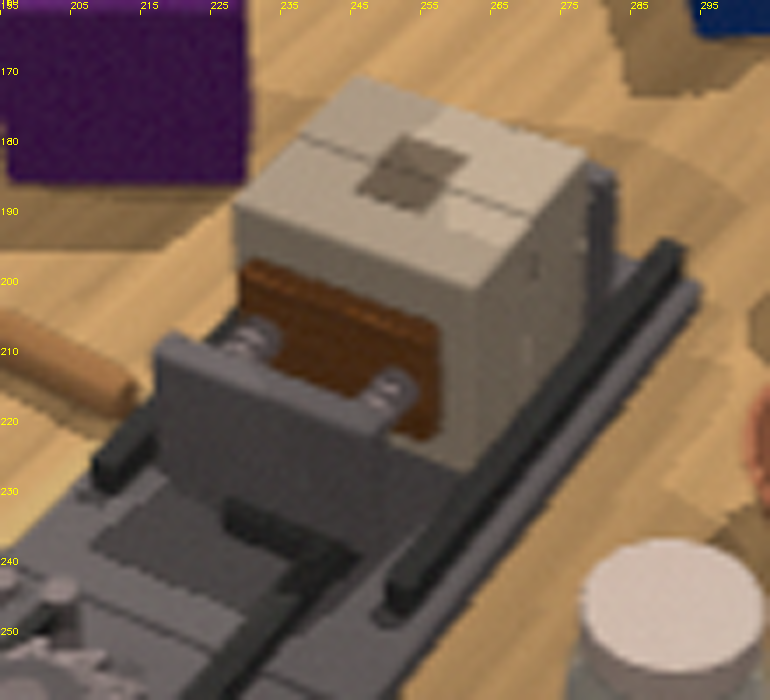

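View pics/u7.png

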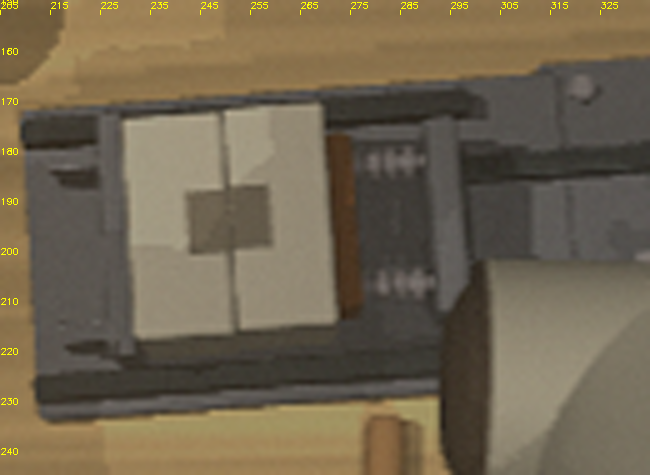

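Request:
servo_tool(increments=[{"ax": 0, "ay": 0, "az": 0, "dx": 0.075, "dy": 0.155, "dz": 0, "fingers": 0.1}, {"ax": 0, "ay": 0, "az": 0, "dx": 0.092, "dy": 0.145, "dz": 0.005, "fingers": 0.1}, {"ax": 0, "ay": 0, "az": 0, "dx": 0.11, "dy": 0.132, "dz": 0.005, "fingers": 0.1}, {"ax": 0, "ay": 0, "az": 0, "dx": 0.127, "dy": 0.116, "dz": 0, "fingers": 0.1}, {"ax": 0, "ay": 0, "az": 0, "dx": 0.141, "dy": 0.098, "dz": 0, "fingers": 0.1}, {"ax": 0, "ay": 0, "az": 0, "dx": 0.153, "dy": 0.079, "dz": 0, "fingers": 0.1}, {"ax": 0, "ay": 0, "az": 0, "dx": 0.04, "dy": 0.015, "dz": 0, "fingers": 0.1}, {"ax": 0, "ay": 0, "az": 0, "dx": 0, "dy": 0, "dz": 0, "fingers": 0.1}, {"ax": 0, "ay": 0, "az": 0, "dx": 0, "dy": 0, "dz": 0, "fingers": 0.1}, {"ax": 0, "ay": 0, "az": 0, "dx": 0, "dy": 0, "dz": 0, "fingers": 0.1}])

```text
t: 18.48
tool_pos: [0.5383, -0.2479, 0.0789]
tool_rot: [-0.002, 1.0, 0.027, 0.001]
wrist_force: [2.2, 13.4, 6.8]
finger_gap: 0.0225
```

```bash

python3 -c "
from h import *
arc(np.linspace(.85,0.03,8))
s=viewer.snapshot('scene');crop(s,120,170,170,150,4,'u8')"
```

```text
lever 0.848 r 0.1307 z 0.0789 F [ 2.2 13.4  6.8] gap 0.0225
0.85 [ 0.005 -0.005]
0.733 [-0.138 -0.063]
0.616 [-0.13  -0.079]
0.499 [-0.12  -0.094]
0.381 [-0.108 -0.107]
0.264 [-0.095 -0.119]
0.147 [-0.08  -0.129]
0.03 [-0.065 -0.138]
```

View pics/u8.png

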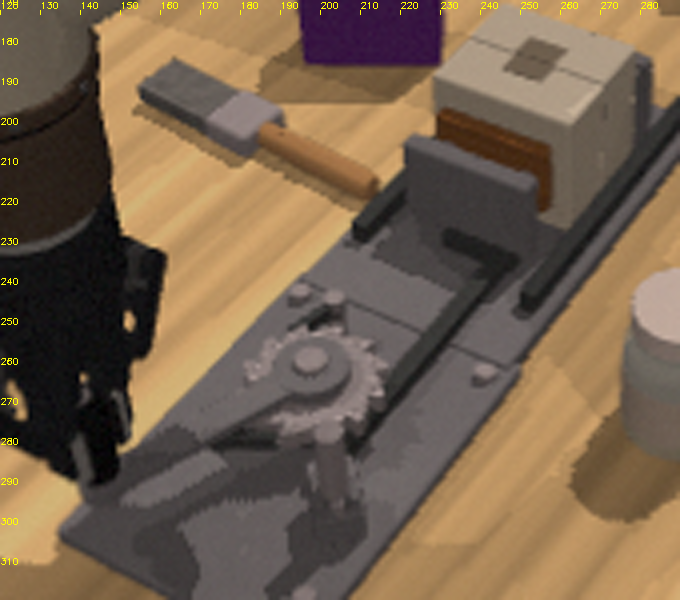

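Request:
servo_tool(increments=[{"ax": 0, "ay": 0, "az": 0, "dx": -0.138, "dy": -0.07, "dz": 0, "fingers": 0.1}, {"ax": 0, "ay": 0, "az": 0, "dx": -0.13, "dy": -0.08, "dz": -0.005, "fingers": 0.1}, {"ax": 0, "ay": 0, "az": 0, "dx": -0.12, "dy": -0.094, "dz": -0.005, "fingers": 0.1}, {"ax": 0, "ay": 0, "az": 0, "dx": -0.108, "dy": -0.107, "dz": 0, "fingers": 0.1}, {"ax": 0, "ay": 0, "az": 0, "dx": -0.095, "dy": -0.119, "dz": 0, "fingers": 0.1}, {"ax": 0, "ay": 0, "az": 0, "dx": -0.08, "dy": -0.129, "dz": 0, "fingers": 0.1}, {"ax": 0, "ay": 0, "az": 0, "dx": -0.065, "dy": -0.13, "dz": 0, "fingers": 0.1}, {"ax": 0, "ay": 0, "az": 0, "dx": 0, "dy": 0, "dz": 0, "fingers": 0.1}, {"ax": 0, "ay": 0, "az": 0, "dx": 0, "dy": 0, "dz": 0, "fingers": 0.1}, {"ax": 0, "ay": 0, "az": 0, "dx": 0, "dy": 0, "dz": 0, "fingers": 0.1}])

```text
t: 19.37
tool_pos: [0.463, -0.1806, 0.0791]
tool_rot: [-0.0, 1.0, 0.027, 0.004]
wrist_force: [9.4, 5.3, -6.9]
finger_gap: 0.0225
```

```bash

python3 -c "
from h import *
cur()
s=viewer.snapshot('scene');crop(s,120,170,170,150,4,'u9')
s=viewer.snapshot('top');crop(s,205,150,225,95,3,'u10')"
```

```text
lever 0.051 r 0.1295 z 0.0791 F [ 9.4  5.3 -6.9] gap 0.0225
```

View pics/u9.png

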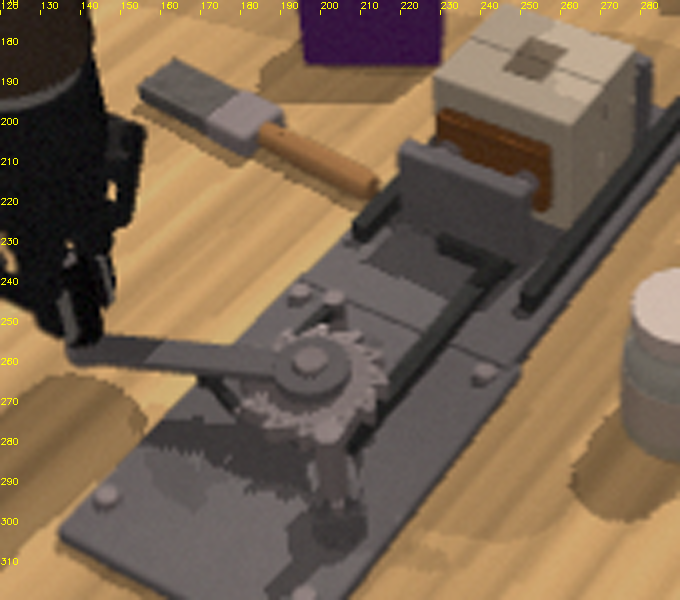

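View pics/u10.png

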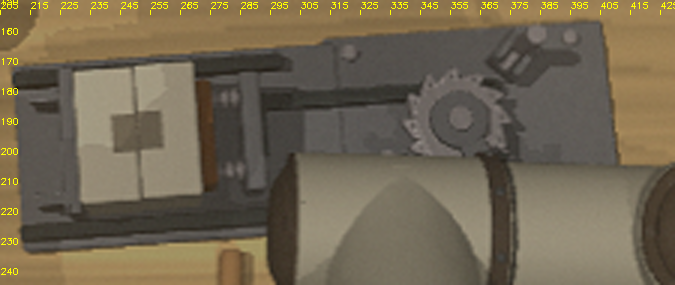

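Request:
servo_tool(increments=[{"ax": 0, "ay": 0, "az": 0, "dx": 0, "dy": 0, "dz": 0, "fingers": 0.4}, {"ax": 0, "ay": 0, "az": 0, "dx": 0, "dy": 0, "dz": 0, "fingers": 0.6}, {"ax": 0, "ay": 0, "az": 0, "dx": 0, "dy": 0, "dz": 0, "fingers": 0.6}, {"ax": 0, "ay": 0, "az": 0, "dx": 0, "dy": 0, "dz": 0, "fingers": 0.6}, {"ax": 0, "ay": 0, "az": 0, "dx": 0, "dy": 0, "dz": 0, "fingers": 0.6}, {"ax": 0, "ay": 0, "az": 0, "dx": 0, "dy": 0, "dz": -0.15, "fingers": 0.6}, {"ax": 0, "ay": 0, "az": 0, "dx": 0, "dy": 0, "dz": -0.25, "fingers": 0.6}, {"ax": 0, "ay": 0, "az": 0, "dx": 0, "dy": 0, "dz": -0.3, "fingers": 0.6}, {"ax": 0, "ay": 0, "az": 0, "dx": 0, "dy": 0, "dz": -0.3, "fingers": 0.6}, {"ax": 0, "ay": 0, "az": 0, "dx": 0, "dy": 0, "dz": 0, "fingers": 0.6}])

```text
t: 20.3
tool_pos: [0.4631, -0.183, 0.1855]
tool_rot: [0.002, 1.0, 0.027, 0.006]
wrist_force: [0.7, 0.5, 0.7]
finger_gap: 0.0513
```

```bash

python3 -c "
from h import *
s=viewer.snapshot('scene');crop(s,170,230,70,90,8,'v1')
k=np.radians(-46.3)+YAW
P=[np.r_[AX+.08*np.array([np.cos(k),np.sin(k)]),z] for z in(.046,.094)]
print(P[0]); t=viewer.snapshot('top'); crop(t,345,145,90,70,8,'v2',proj(t,P))
crop(s,170,230,70,90,8,'v1',proj(s,P))
go([P[0][0],P[0][1],.2], k)"
```

```text
[ 0.63770077 -0.17868156  0.046     ]
from [ 0.46   -0.182   0.1806] units d xyz [ 1.777  0.06  -0.189] psi 0.0527 tilt -1.0
az units 8.06965291503996
```

View pics/v1.png

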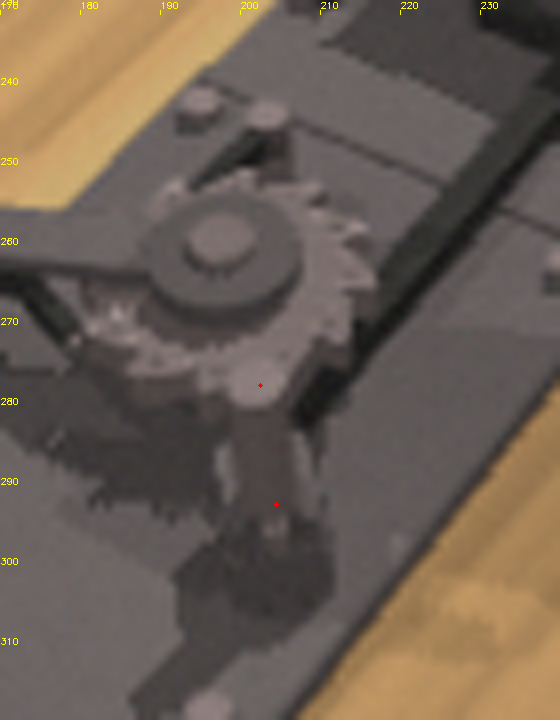

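View pics/v2.png

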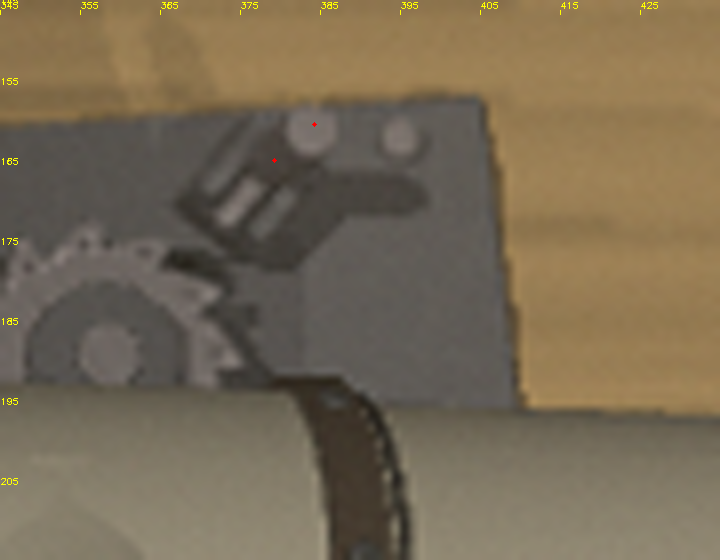

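Request:
servo_tool(increments=[{"ax": 0, "ay": 0, "az": 0, "dx": 0.3, "dy": 0, "dz": 0, "fingers": 0.6}, {"ax": 0, "ay": 0, "az": 0, "dx": 0.35, "dy": 0, "dz": 0, "fingers": 0.6}, {"ax": 0, "ay": 0, "az": 0.97, "dx": 0.35, "dy": 0.05, "dz": 0, "fingers": 0.6}, {"ax": 0, "ay": 0, "az": 1, "dx": 0, "dy": 0, "dz": 0, "fingers": 0.6}, {"ax": 0, "ay": 0, "az": 1, "dx": 0, "dy": 0, "dz": 0, "fingers": 0.6}, {"ax": 0, "ay": 0, "az": 1, "dx": 0, "dy": 0, "dz": 0, "fingers": 0.6}, {"ax": 0, "ay": 0, "az": 1, "dx": 0, "dy": 0, "dz": 0, "fingers": 0.6}, {"ax": 0, "ay": 0, "az": 1, "dx": 0, "dy": 0, "dz": 0, "fingers": 0.6}, {"ax": 0, "ay": 0, "az": 1, "dx": 0, "dy": 0, "dz": 0, "fingers": 0.6}, {"ax": 0, "ay": 0, "az": 1, "dx": 0, "dy": 0, "dz": 0, "fingers": 0.6}])

```text
t: 21.23
tool_pos: [0.5586, -0.1816, 0.1773]
tool_rot: [0.0, 0.931, -0.366, -0.002]
wrist_force: [0.4, -0.0, 0.2]
finger_gap: 0.0509
```

```bash

python3 -c "
from h import *
k=np.radians(-46.3)+YAW
go([.6365,-.178,.15], k)"
```

```text
from [ 0.5586 -0.1816  0.1773] units d xyz [ 0.547 -0.557  0.27 ] psi -0.7493 tilt -0.99999
az units 0.05004058485138074
```

Request:
servo_tool(increments=[{"ax": 0, "ay": 0, "az": 0, "dx": 0.11, "dy": -0.11, "dz": 0, "fingers": 0.6}, {"ax": 0, "ay": 0, "az": 0, "dx": 0.17, "dy": -0.17, "dz": 0, "fingers": 0.6}, {"ax": 0, "ay": 0, "az": 0, "dx": 0.17, "dy": -0.17, "dz": 0.1, "fingers": 0.6}, {"ax": 0, "ay": 0, "az": 0, "dx": 0.1, "dy": -0.11, "dz": 0.17, "fingers": 0.6}, {"ax": 0, "ay": 0, "az": 0, "dx": 0, "dy": 0, "dz": 0.2, "fingers": 0.6}, {"ax": 0, "ay": 0, "az": 0, "dx": 0, "dy": 0, "dz": 0, "fingers": 0.6}, {"ax": 0, "ay": 0, "az": 0, "dx": 0, "dy": 0, "dz": 0, "fingers": 0.6}, {"ax": 0, "ay": 0, "az": 0, "dx": 0, "dy": 0, "dz": 0, "fingers": 0.6}, {"ax": 0, "ay": 0, "az": 0, "dx": 0, "dy": 0, "dz": 0, "fingers": 0.6}, {"ax": 0, "ay": 0, "az": 0, "dx": 0, "dy": 0, "dz": 0, "fingers": 0.6}])

```text
t: 22.07
tool_pos: [0.6385, -0.1778, 0.1339]
tool_rot: [-0.0, 0.932, -0.363, 0.001]
wrist_force: [0.8, -0.4, 0.9]
finger_gap: 0.0513
```

```bash

python3 -c "
from h import *
k=np.radians(-46.3)+YAW
go([.6365,-.178,.067], k)
s=viewer.snapshot('scene');crop(s,150,190,110,120,5,'v3')"
```

```text
from [ 0.6385 -0.1778  0.1339] units d xyz [-0.015  0.016  0.669] psi -0.7439 tilt -1.0
az units 0.10421658369474063
```

View pics/v3.png

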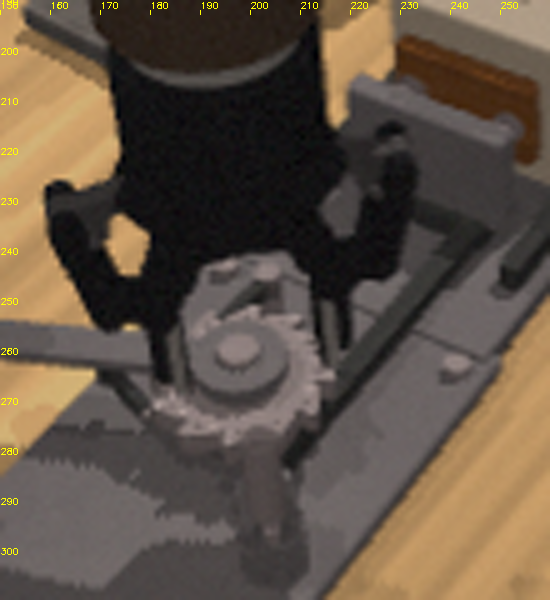

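Request:
servo_tool(increments=[{"ax": 0, "ay": 0, "az": 0.1, "dx": -0.015, "dy": 0.015, "dz": 0.15, "fingers": 0.6}, {"ax": 0, "ay": 0, "az": 0, "dx": 0, "dy": 0, "dz": 0.2, "fingers": 0.6}, {"ax": 0, "ay": 0, "az": 0, "dx": 0, "dy": 0, "dz": 0.2, "fingers": 0.6}, {"ax": 0, "ay": 0, "az": 0, "dx": 0, "dy": 0, "dz": 0.1, "fingers": 0.6}, {"ax": 0, "ay": 0, "az": 0, "dx": 0, "dy": 0, "dz": 0, "fingers": 0.3}, {"ax": 0, "ay": 0, "az": 0, "dx": 0, "dy": 0, "dz": 0, "fingers": 0}, {"ax": 0, "ay": 0, "az": 0, "dx": 0, "dy": 0, "dz": 0, "fingers": 0}, {"ax": 0, "ay": 0, "az": 0, "dx": 0, "dy": 0, "dz": 0, "fingers": 0}, {"ax": 0, "ay": 0, "az": 0, "dx": 0, "dy": 0, "dz": 0, "fingers": 0}, {"ax": 0, "ay": 0, "az": 0, "dx": 0, "dy": 0, "dz": 0, "fingers": 0}])

```text
t: 22.95
tool_pos: [0.6365, -0.1785, 0.069]
tool_rot: [0.0, 0.93, -0.368, 0.001]
wrist_force: [-2.4, -2.9, 4.6]
finger_gap: 0.0142
```

```bash

python3 -c "
from h import *
k=np.radians(-46.3)+YAW
go([.6365,-.178,.067], k)
s=viewer.snapshot('scene');crop(s,150,190,110,120,5,'v4')"
```

```text
from [ 0.6365 -0.1785  0.069 ] units d xyz [-0.003 -0.003  0.02 ] psi -0.7536 tilt -1.0
az units 0.0069187400251546904
```

View pics/v4.png

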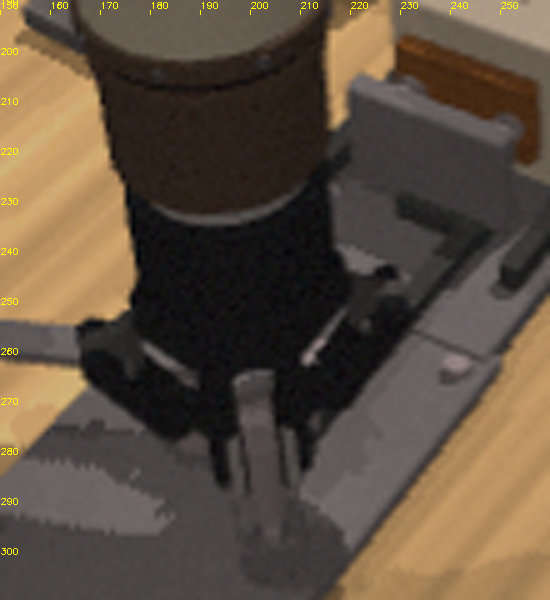

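Request:
servo_tool(increments=[{"ax": 0, "ay": 0, "az": 0, "dx": -0.02, "dy": 0, "dz": 0, "fingers": 0}, {"ax": 0, "ay": 0, "az": 0, "dx": -0.03, "dy": 0, "dz": 0, "fingers": 0}, {"ax": 0, "ay": 0, "az": 0, "dx": -0.03, "dy": 0, "dz": 0, "fingers": 0}, {"ax": 0, "ay": 0, "az": 0, "dx": -0.03, "dy": 0, "dz": 0, "fingers": 0}, {"ax": 0, "ay": 0, "az": 0, "dx": -0.03, "dy": 0, "dz": 0, "fingers": 0}, {"ax": 0, "ay": 0, "az": 0, "dx": -0.03, "dy": 0, "dz": 0, "fingers": 0}, {"ax": 0, "ay": 0, "az": 0, "dx": -0.02, "dy": 0, "dz": 0, "fingers": 0}, {"ax": 0, "ay": 0, "az": 0, "dx": 0, "dy": 0, "dz": 0, "fingers": 0}, {"ax": 0, "ay": 0, "az": 0, "dx": 0, "dy": 0, "dz": 0, "fingers": 0}, {"ax": 0, "ay": 0, "az": 0, "dx": 0, "dy": 0, "dz": 0, "fingers": 0}])

```text
t: 23.83
tool_pos: [0.6234, -0.166, 0.069]
tool_rot: [0.0, 0.93, -0.368, 0.002]
wrist_force: [0.0, -4.8, 4.2]
finger_gap: 0.0137
```

```bash

python3 -c "
from h import *
k=np.radians(-46.3)+YAW
go([.6365,-.1785,.069], k); print(state()[0]['wrist_force'])
s=viewer.snapshot('scene');crop(s,150,190,110,120,5,'v5')"
```

```text
from [ 0.6234 -0.166   0.069 ] units d xyz [0.181 0.001 0.001] psi -0.7534 tilt -0.99999
az units 0.008427756382527463
[ 0.04968004 -4.84668139  4.22517549]
```

View pics/v5.png

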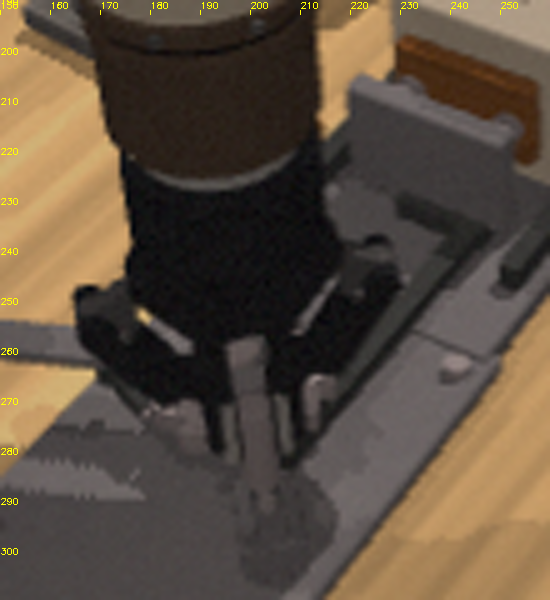

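Request:
servo_tool(increments=[{"ax": 0, "ay": 0, "az": 0, "dx": -0.01, "dy": 0, "dz": 0, "fingers": 0}, {"ax": 0, "ay": 0, "az": 0, "dx": -0.01, "dy": 0, "dz": 0, "fingers": 0}, {"ax": 0, "ay": 0, "az": 0, "dx": 0, "dy": 0, "dz": 0, "fingers": 0}, {"ax": 0, "ay": 0, "az": 0, "dx": 0, "dy": 0, "dz": 0, "fingers": 0}, {"ax": 0, "ay": 0, "az": 0, "dx": 0, "dy": 0, "dz": 0, "fingers": 0.3}, {"ax": 0, "ay": 0, "az": 0, "dx": 0, "dy": 0, "dz": 0, "fingers": 0.55}, {"ax": 0, "ay": 0, "az": 0, "dx": 0, "dy": 0, "dz": 0, "fingers": 0.55}, {"ax": 0, "ay": 0, "az": 0, "dx": 0, "dy": 0, "dz": 0, "fingers": 0.55}, {"ax": 0, "ay": 0, "az": 0, "dx": 0, "dy": 0, "dz": 0, "fingers": 0.55}, {"ax": 0, "ay": 0, "az": 0, "dx": 0, "dy": 0, "dz": 0, "fingers": 0.55}])

```text
t: 24.72
tool_pos: [0.6208, -0.1629, 0.0672]
tool_rot: [-0.0, 0.93, -0.368, -0.0]
wrist_force: [0.3, -0.1, -0.7]
finger_gap: 0.0467
```

Request:
servo_tool(increments=[{"ax": 0, "ay": 0, "az": 0, "dx": 0, "dy": 0, "dz": -0.1, "fingers": 0.55}, {"ax": 0, "ay": 0, "az": 0, "dx": 0, "dy": 0, "dz": -0.2, "fingers": 0.55}, {"ax": 0, "ay": 0, "az": 0, "dx": 0, "dy": 0, "dz": -0.3, "fingers": 0.55}, {"ax": 0, "ay": 0, "az": 0, "dx": 0, "dy": 0, "dz": -0.3, "fingers": 0.55}, {"ax": 0, "ay": 0, "az": 0, "dx": 0, "dy": 0, "dz": -0.3, "fingers": 0.55}, {"ax": 0, "ay": 0, "az": 0, "dx": 0, "dy": 0, "dz": -0.3, "fingers": 0.55}, {"ax": 0, "ay": 0, "az": 0, "dx": -0.3, "dy": 0.3, "dz": -0.1, "fingers": 0.55}, {"ax": 0, "ay": 0, "az": 0, "dx": -0.3, "dy": 0.3, "dz": 0, "fingers": 0.55}, {"ax": 0, "ay": 0, "az": 0, "dx": -0.3, "dy": 0.3, "dz": 0, "fingers": 0.55}, {"ax": 0, "ay": 0, "az": 0, "dx": 0, "dy": 0, "dz": 0, "fingers": 0.55}])

```text
t: 25.55
tool_pos: [0.4881, -0.1669, 0.2267]
tool_rot: [0.0, 0.929, -0.369, -0.003]
wrist_force: [-0.1, 0.0, -0.9]
finger_gap: 0.0468
```

```bash

python3 -c "
from h import *
k=np.radians(-46.3)+YAW
P=[np.r_[AX+r*np.array([np.cos(k),np.sin(k)]),.094] for r in(.062,.08)]
s=viewer.snapshot('scene');crop(s,130,165,170,150,4,'w1',proj(s,P))
t=viewer.snapshot('top');crop(t,205,150,225,95,3,'w2',proj(t,P))"
```

```text
(no output)
```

View pics/w1.png

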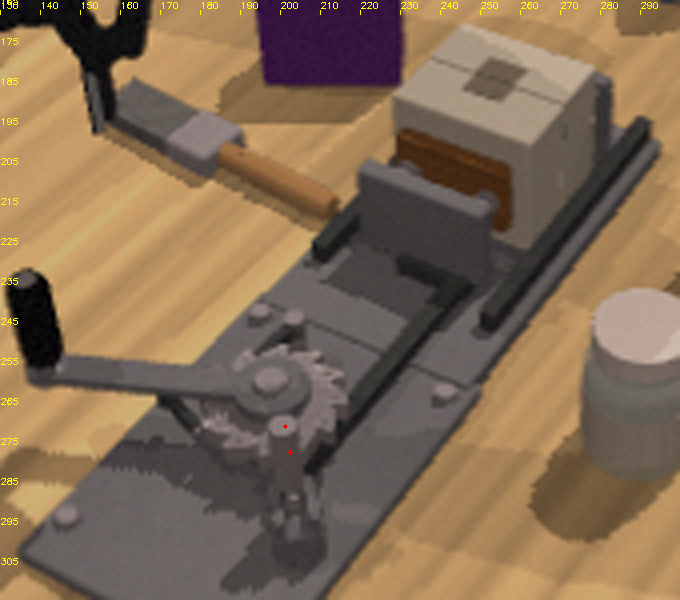

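View pics/w2.png

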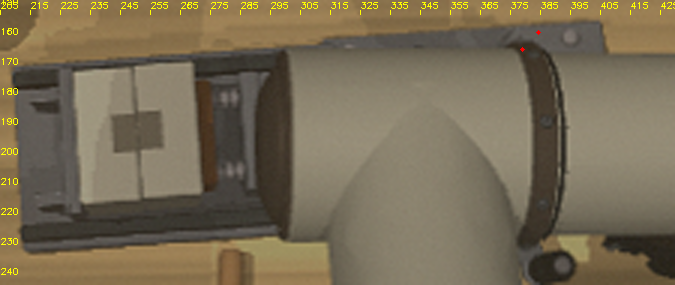

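```bash

python3 -c "
from h import *
s=viewer.snapshot('scene')
for uv in((136.4,233.0),):
  d=ray(s,[uv],.123)[0][:2]-AX; print(np.linalg.norm(d),(np.arctan2(d[1],d[0])-YAW+np.radians(160)+np.pi)%(2*np.pi)-np.pi)
d=ray(s,[(200.7,271)],.094)[0][:2]-AX; print('knob r',np.linalg.norm(d))
print(ctrl.get_obs()['qvel'])
ctrl.close_job()"
```

```text
0.13256249114903199 -0.0019691266147257025
knob r 0.061901323339294254
[ 0.00243578  0.03894259  0.04158273  0.00153278  0.00226394 -0.00099247]
the job is handed in; nothing more can be done
```

The job is done and handed in at about 26 s of the 72 s allowed.

**What I did**
- I stood the cream loose half on the bed with its casting face towards the fixed half. It was set down until the wrist force showed contact, then let go.
- I swung the lever back from where it started (about 1.03 rad) to its rest. Three full strokes and one single-notch stroke then made seven notches, and I returned it to rest.
- I gripped the bolt knob, slid it in and let go.

**Last checks, all from the pictures**
- **Mould:** the halves are shut and upright.
- **Springs:** they are clearly squeezed, by about 16–18 mm judging from the gap between pad and jaw, so not bottomed out.
- **Lever:** it measures about 0.00 rad. While still held in the gripper it had read about 0.05 rad, and both are below 0.2.
- **Bolt:** the knob is 61.9 mm from the wheel axis, against 62 mm for fully in.
- **Pots, jar and brush:** I kept clear of them. The jar and brush look in place in the last pictures; I did not re-measure any of the bystanders.

No check failed. The spring squeeze is the roughest figure, good to a few millimetres. The arm was touching nothing when I handed in, though it still had a little leftover joint motion, under 0.05 rad/s.

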